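# Tighten the loose cover screw of the desk connection box

## Task

One of the two slotted cover screws of the connection box stands proud. Take the flat driver from its wooden stand, press its blade lightly into that slot and turn the screw clockwise, the blade following it down, until it is flush and you feel it snug against its stop at about 0.1 newton-metre, not yet 0.14. Then put the driver back upright in its stand and let go, with the tight screw untouched and the other things left where they are.

Things in the scene. Friction and masses are not known exactly. Their poses are not given: they have to be found in the camera images.
- box: Low grey connection box with an aluminium cover, 150 (its x) x 100 (its y) x 40 mm high, fixed to the desk. Origin: centre of its underside. Its cover has two slotted lock screws, 45 mm to either side of the centre along the box's x axis; which end is loose varies.
- lock_loose: Round dark steel collar (34 mm across, 7 mm high, 25 mm across inside) on the cover, fixed, holding the loose screw, whose bright round head (23 mm across) stands up to 3 mm proud of the collar. Origin: on the screw axis, at the cover's top (40 mm above the desk).
- lock_tight: The same collar with the other screw, already tight and flush with its collar, fixed; leave it. Origin: on its axis, at the cover's top.
- slot (a point): Centre of the floor of the loose screw's slot, on the screw axis; turns and sinks with the screw. x along the slot, z up. Slot 3.4 mm wide with bevelled edges, 4 mm deep, right across the 23 mm head, whose top is 4 mm above this point. Home: the slot lies along the box's x axis, the head is flush with the collar and this point is 43 mm above the desk.
- screw (a joint): Turn of the loose screw, rad, clockwise from above: 0 loosest, 1.4 home at a hard stop; starts at 0 to 0.35. It sinks 2.14 mm per rad, takes about 0.04 N m to turn and stays where left. At the stop the torque climbs steeply. The blade turns 0.12 rad or more against the slot before it bites. At the blade 0.1 N m makes about 20 N in sum; over 30 N spoils the slot.
- driver: Flat screwdriver, 122 mm long, 100 g, loose, standing upright blade down in the stand. Origin: middle of the blade's edge (its lowest point); z runs up to the handle, x along the blade's width. Blade 12 mm wide (x), 2 mm thick (y), 10 mm long; 10 mm round shank above; black handle of square section, 24 x 24 mm with sides along x and y, from 56 to 122 mm above the origin.
- stand: Square wooden block 64 x 64 x 66 mm high, fixed, with one round upright hole in its top. Origin: centre of its underside.
- hole (a point): Centre of the mouth of the stand's hole, at the stand's top. The hole is 16 mm across and 60 mm deep; the underside of the driver's handle rests on the stand's top, so that the driver's origin is then 56 mm below this point.
- usb_stick: Small black USB stick, 18 x 48 x 8 mm, lying loose on the desk; a bystander. Origin: centre of its underside.
- binder_clip_0: Black binder clip, 50 x 32 x 30 mm, loose; a bystander. Origin: centre of its underside.
- glue_stick: Glue stick standing upright, 24 mm across, 92 mm high, loose; a bystander. Origin: centre of its underside.
There are look-alikes about, which are no part of the job. Leave any purple look-alike of the driver alone.

How it is judged (in metres and radians):
On the way, in this order (a step that is already met when the one before it is completed fails the run):
1. the blade is pressed (over 1 N) onto the floor of the loose screw's slot, edge within 1.5 mm of it and 4 mm of the screw axis, along the slot within 0.3 rad, before the screw is turned far (z of driver in the frame of slot below 0.0015 m and horizontal distance between driver and slot below 0.004 m and angle between the x axis of driver and the x axis of slot, either way round below 0.3 rad and value of joint screw below 0.6 rad and contact force between driver and lock_loose above 1 N), for 0.1 s.
2. the screw is at its stop (within 0.06 rad) and snugged with over 16 N at the blade (about 0.08 N m), the blade still seated (edge within 1.5 mm of the slot floor) (value of joint screw above 1.34 rad and contact force between driver and lock_loose above 16 N and z of driver in the frame of slot below 0.0015 m and horizontal distance between driver and slot below 0.004 m), for 0.1 s.
At the end, for the whole second after the job is handed in: The screw is within 0.06 rad of its stop; the driver is back in the stand's hole, upright within 0.08 rad, its handle resting on the stand (within 4 mm), released and at rest (value of joint screw above 1.34 rad and horizontal distance between driver and hole below 0.006 m and height (world z) of driver below 0.014 m and angle between driver's own z axis and vertical below 0.08 rad and linear speed of driver below 0.02 m/s); the robot touches nothing.
It fails at once if the screw is forced: more than 30 N (about 0.14 N m) between the driver and the screw or its collar (contact force between driver and lock_loose above 30 N).
It fails at once if the driver strikes the box with more than 30 N (contact force between driver and box above 30 N).
It fails at once if the tight screw is worked with the driver (contact force between driver and lock_tight above 3 N).
It fails at once if a bystander is pushed more than 20 mm (distance of any of usb_stick, binder_clip_0, glue_stick from where it was at the start of the episode above 0.02 m).
It also fails if it takes over 70 s, if anything falls off the work surface, if the arm or the gripper's body presses on something with over 40 N, if the wrist force passes 120 N, or if a joint passes its speed limit or range.

## Robot

A 7-joint arm with a two-finger parallel gripper is mounted at the origin on the work surface; the furniture and walls round the work are solid. World frame = base frame: x ahead of the robot, y to its left, z up, the work surface at z = 0. Lengths are in mm, angles in rad, forces in N, time in s.
With the tool pointing down it reaches from about 425 to 875 mm from the base axis. Payload 4.7 kg.
Tool frame: the origin (TCP) lies between the finger pads; the fingertips stand manip.finger_overhang ahead of it and the grasp point (between the pads) is the TCP (manip.finger_overhang is the distance from the TCP to the fingertips, in mm); x points along the fingers, y is the direction in which the jaws open and shut, and the axes are right-handed (so a half turn about x gives the same grasp; the last joint's range is limited). The gripper opens to 87 mm and grips with 3 to 60 N. Pads are 19 mm wide; open, the fingers measure 117 mm over their backs; the gripper's body (75 mm by 190 mm) begins 51 mm behind the grasp point.
Start: joints at [1.155, 0.321, -0.07, 1.45, 0.023, 1.371, -0.057], TCP at [270.831, -590.91, 241.587] pointing down, gripper open.
Joint ranges: [-2.86, 2.86], [-0.3, 2.09], [-1.38, 1.24], [0.06, 2.45], [-1.56, 4.7], [0.09, 2.05], [-2.69, 2.69]. Speed limits (rad/s): [2.57, 2.57, 3.14, 3.14, 3.14, 3.14, 3.14].

## Interface

Orientations are given as a unit quaternion [w, x, y, z].
In Python, from rig import manip, imaging gives the robot as it stands.
- The arm moves only by the shell command python3 -m crank 'ROWS'. ROWS is text: rows parted by semicolons, each of 7 numbers parted by spaces: the shift along the tool's x, y, z in units of 0.25 m (1.0 is 0.25 m), then the turn, a rotation vector about the tool's x, y, z in units of 6 degrees (1.0 is 6 degrees), then the opening in per cent of the stroke, from 0 (shut) to 100 (fully open). In form: tx ty tz wx wy wz gripper; .... A call has 1 to 12 rows; each row shifts and turns the commanded pose from where the row before left it, along the tool's axes as they then stand; what a row does not reach is not made up. A row lasts 1/12 s, in which the tool goes at most 41.7 mm and 7.16 degrees, less where a joint would pass 70% of its speed; a pose out of reach is approached as far as the arm can. A call with a number of a shift or a turn outside -1 to 1 is refused whole. A call with a gripper value outside its range is refused whole. The fingers move at their own pace and stop on an object; the grip force is fixed at half the most. Time passes only in rows, so rows that do not move let the fingers close. It gives the time, the measured TCP pose, the force and the opening at its end, in the units of the state.
- manip.observe(): the state, without advancing time (a new reading comes with each control period).
- imaging.camera(name): name is "scene" or "top"; returns the picture (400x640x3 uint8, blue, green, red); there is no depth.
- imaging.get_calibration(name): a dict with "fx", "fy", "cx", "cy" (pixels), "rvec" (rotation vector, rad) and "tvec" (3), from world to camera coordinates, as OpenCV has them. Camera axes: x right, y down, z forward; pixel columns grow to the right and rows downward; lengths in mm; the calibration is good to about 2 mm. A picture is of the moment at which its call begins. get_calibration takes no time and is no camera call.
- manip.sign_off(): hands the job in, once; it reports no verdict.
The state is a dict: "time": time; "qpos": joint angles; "dq": joint speeds; "joint_torque": joint torques, N m; "tool_pos": TCP position; "eef_rot": TCP orientation; "ft_force": force on the tool from outside, world axes, zero at the start; "moment": the same for the moment, N m; "width": finger opening in mm.
Only numpy, scipy, OpenCV 4.12 (cv2) and the standard library are available. Lean on these libraries where they do the work, as an engineer would, in place of code of your own. Each camera call takes 0.05 s, during which the arm holds its last target.

## Working session

There is one attempt and no reset: what is moved stays moved. The work goes in short steps, Python scripts to look and compute and a shell command to move; the robot and the scene stay as the last step left them, time stands still between calls to the robot, and variables do not carry over. Pictures are saved under pics/ and viewed, and the job is handed in when it is done.

```bash
ls; mkdir -p pics
python3 - <<'E'
from rig import manip, imaging
import cv2
print(manip.observe(), manip.finger_overhang)
for n in("scene","top"):
    im=imaging.camera(n); cv2.imwrite(f"pics/{n}0.png",im); print(n,imaging.get_calibration(n))
E
```

```text
pics
{'time': 0.0, 'qpos': array([ 1.15508057,  0.32179857, -0.07011661,  1.45168805,  0.02260611,
        1.3707859 , -0.05691458]), 'dq': array([-0.00053225, -0.00063488,  0.00141778,  0.00124931,  0.00160651,
        0.00064807,  0.00076407]), 'joint_torque': array([ 6.74703233e-05, -4.91295612e+01, -4.03809054e-01, -3.12534857e+01,
       -6.38373778e-02,  4.36448108e-02,  1.86507564e-04]), 'tool_pos': array([ 270.61239816, -590.41707736,  240.47103793]), 'eef_rot': array([-0.15016656, -0.69066136, -0.15145783,  0.69101188]), 'ft_force': array([ 0.11618866,  0.08723311, -0.81038469]), 'moment': array([-0.00097352,  0.01614466,  0.03224883]), 'width': 86.75555473276565} 19.0
scene {'fx': 368.96982174919066, 'fy': 368.96982174919066, 'cx': 311.748995803281, 'cy': 199.93179021056022, 'rvec': array([ 1.10294426, -2.20607834,  1.18160737]), 'tvec': array([318.69268336, 325.78106877, 515.24022091])}
top {'fx': 417.254909857978, 'fy': 417.254909857978, 'cx': 311.05292738671335, 'cy': 194.1687313853436, 'rvec': array([ 2.15374049, -2.14528463,  0.17663648]), 'tvec': array([-37.89602463, 603.64394102, 823.18384954])}
```

View pics/scene0.png

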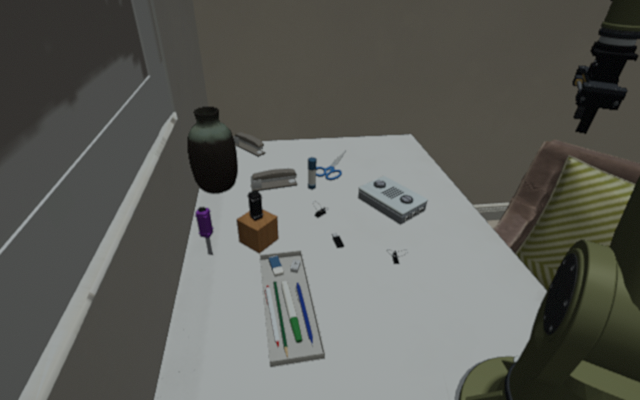

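View pics/top0.png

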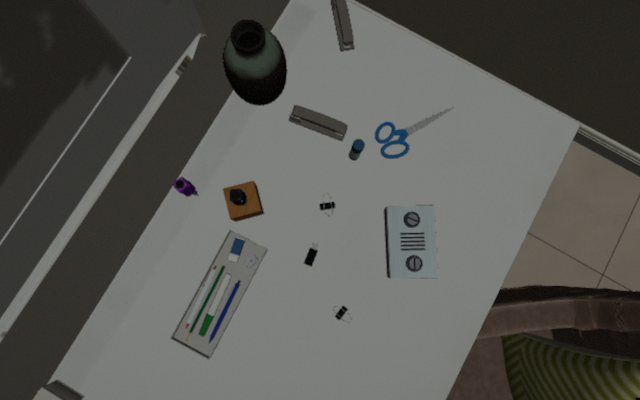

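The black-handled driver in the wooden block is at top (238,198) and scene (255,206). The purple look-alike is at top (184,187). The box is at top (411,242), with screws at about (412,219) and (414,264). I'll enlarge these.

```bash
cat > h.py <<'E'
import numpy as np,cv2
from rig import manip, imaging
def cal(n):
    c=imaging.get_calibration(n);K=np.array([[c['fx'],0,c['cx']],[0,c['fy'],c['cy']],[0,0,1.]])
    return K,cv2.Rodrigues(np.array(c['rvec']))[0],np.array(c['tvec'],float)
def back(n,uv,z):
    K,R,t=cal(n);d=R.T@np.linalg.inv(K)@np.array([uv[0],uv[1],1.]);o=-R.T@t
    return o+d*(z-o[2])/d[2]
def proj(n,p):
    K,R,t=cal(n);return cv2.projectPoints(np.array(p,float).reshape(-1,3),cv2.Rodrigues(R)[0],t,K,None)[0].reshape(-1,2)
def crop(im,x0,y0,w,h,s,f):
    c=cv2.resize(im[y0:y0+h,x0:x0+w],None,fx=s,fy=s,interpolation=cv2.INTER_CUBIC)
    for i in range(0,w,10):
        cv2.putText(c,str(x0+i),(int(i*s),8),0,.3,(0,0,255),1); cv2.line(c,(int(i*s),8),(int(i*s),13),(0,0,255),1)
    for i in range(0,h,10):
        cv2.putText(c,str(y0+i),(0,int(i*s)+4),0,.3,(0,0,255),1)
    cv2.imwrite(f,c)
E
python3 - <<'E'
from h import *
t=cv2.imread('pics/top0.png');s=cv2.imread('pics/scene0.png')
crop(t,380,200,64,84,7,'pics/c1.png');crop(t,165,170,110,60,7,'pics/c2.png')
crop(s,350,170,85,60,9,'pics/c3.png');crop(s,190,180,100,75,8,'pics/c4.png')
E
```

```text
(no output)
```

View pics/c1.png

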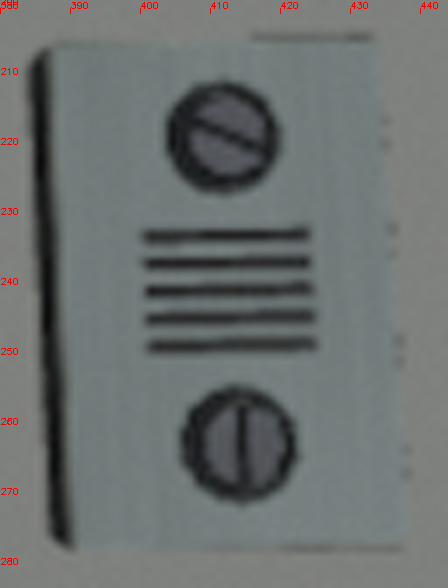

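View pics/c2.png

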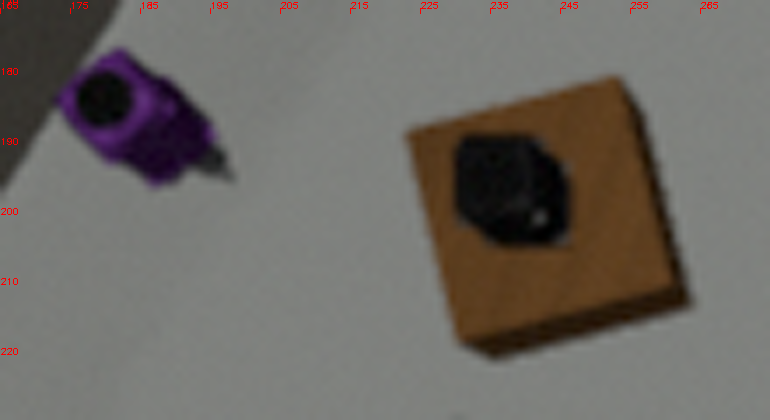

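View pics/c3.png

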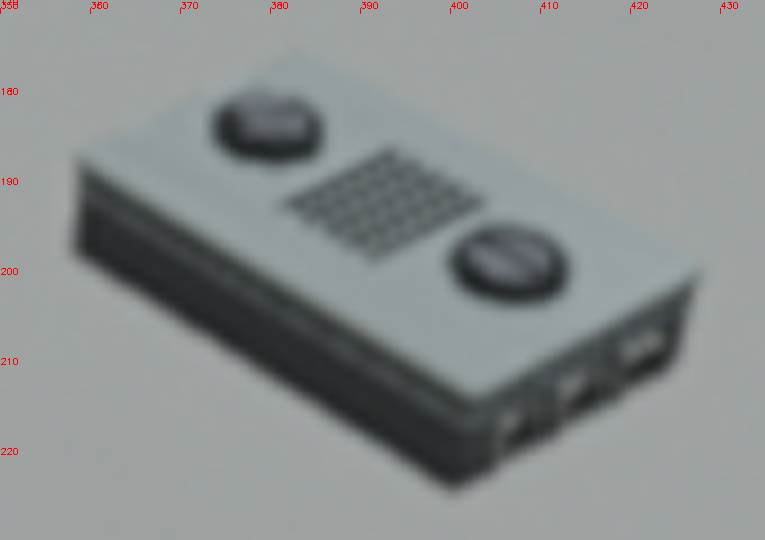

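View pics/c4.png

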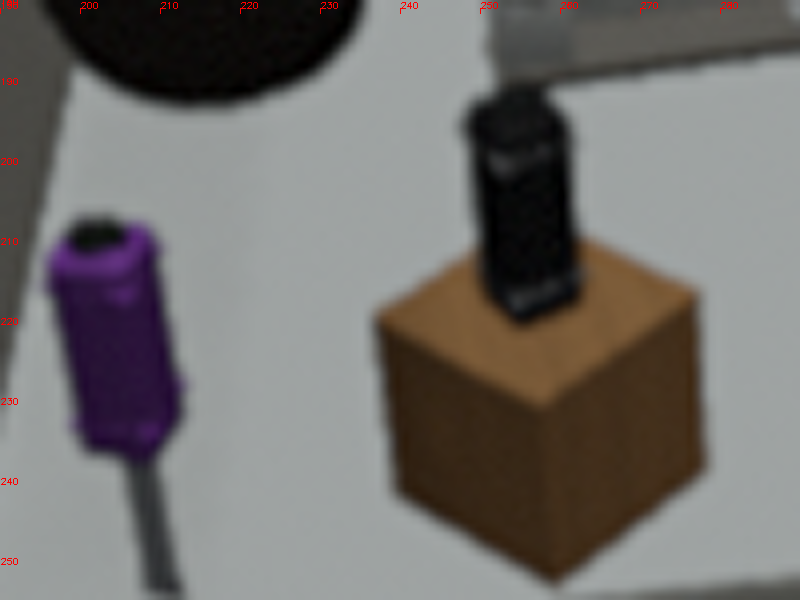

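Run:
```python
from h import *
np.set_printoptions(precision=1,suppress=True)
a=back('top',(411.2,219.2),47);b=back('top',(413.6,263.3),47);print('loose',a,'tight',b,np.linalg.norm(a-b))
for uv in [(379.3,182.8),(406.2,198)]: print('scene',back('scene',uv,47))
print('slot ends',[back('top',p,49) for p in [(405.8,216.8),(416.6,221.4)]],[back('top',p,47) for p in [(413.9,257.5),(414,269)]])
for uv in [(223.5,188.5),(252.5,181),(259.5,210.5),(231,218)]: print('stand top',back('top',uv,66))
for uv in [(236.5,219.5),(256.5,231.0),(276.2,217),(256.5,209)]: print('stand scene',back('scene',uv,66))
for uv in [(234,195)]: print('handle top',back('top',uv,132-10+10))
for n in ('top','scene'):
    K,R,t=cal(n);print(n,'cam at',-R.T@t)
```

```text
loose [ 552.3 -242.7   47. ] tight [ 462.3 -244.6   47. ] 89.97679787556118
scene [ 554.2 -245.7   47. ]
scene [ 463.6 -247.3   47. ]
slot ends [array([ 557. , -231.2,   49. ]), array([ 547.6, -253.2,   49. ])] [array([ 474. , -245.7,   47. ]), array([ 450.9, -245.1,   47. ])]
stand top [611.5 142.7  66. ]
stand top [627.3  84.2  66. ]
stand top [566.9  68.7  66. ]
stand top [551.5 125.6  66. ]
stand scene [608.9 143.7  66. ]
stand scene [548.8 128.8  66. ]
stand scene [565.7  69.1  66. ]
stand scene [617.5  88.7  66. ]
handle top [588.4 109.6 132. ]
top cam at [473.6 -23.9 904.7]
scene cam at [  4.2 408.2 553.7]
```

```bash
cat > fit.py <<'E'
from h import *
from scipy.optimize import minimize
def mask(n,im,x0,y0,w,h,th=45):
    m=np.zeros(im.shape[:2],np.uint8);m[y0:y0+h,x0:x0+w]=(im[y0:y0+h,x0:x0+w].max(2)<th);return m
S=8
def hull(n,p,hw=12,z0=66,z1=132):
    x,y,a=p;c=np.array([[1,1],[1,-1],[-1,-1],[-1,1]])*hw
    R=np.array([[np.cos(a),-np.sin(a)],[np.sin(a),np.cos(a)]]);q=c@R.T+[x,y]
    P=np.vstack([np.c_[q,np.full(4,z)] for z in (z0,z1)])
    return proj(n,P)
def iou(n,m,p,roi):
    x0,y0,w,h=roi
    M=cv2.resize(m[y0:y0+h,x0:x0+w].astype(float),None,fx=S,fy=S,interpolation=cv2.INTER_LINEAR)>.5
    u=(hull(n,p)-[x0-.5,y0-.5])*S-.5
    A=np.zeros(M.shape,np.uint8);cv2.fillConvexPoly(A,cv2.convexHull(u.astype(np.float32)).astype(np.int32),1)
    return (A.astype(bool)&M).sum()/(A.astype(bool)|M).sum()
E
python3 - <<'E'
from fit import *
t=cv2.imread('pics/top0.png');s=cv2.imread('pics/scene0.png')
R={'top':(225,183,28,26),'scene':(243,190,24,33)}
m={'top':mask('top',t,*R['top'],50),'scene':mask('scene',s,*R['scene'],50)}
for ns in (['top'],['scene'],['top','scene']):
    best=None
    for a in np.arange(0,np.pi/2,.15):
        r=minimize(lambda p:-np.mean([iou(n,m[n],(p[0],p[1],p[2]),R[n]) for n in ns]),[588,106,a],method='Nelder-Mead',options=dict(initial_simplex=[[588,106,a],[591,106,a],[588,109,a],[588,106,a+.2]]))
        print('  ',round(a,2),r.x.round(2),round(r.fun,3))
        if best is None or r.fun<best.fun:best=r
    print(ns,best.x,best.fun)
o=t.copy()
p=best.x
for n,im,(x0,y0,w,h) in (('top',t,(215,172,60,55)),('scene',s,(230,185,55,75))):
    k=8;c=cv2.resize(im[y0:y0+h,x0:x0+w],None,fx=k,fy=k,interpolation=cv2.INTER_CUBIC)
    c=np.clip(c.astype(float)*2.,0,255).astype(np.uint8)
    u=((hull(n,p)-[x0-.5,y0-.5])*k).astype(int)
    for i in range(4):
        for A,B in ((i,(i+1)%4),(4+i,4+(i+1)%4),(i,i+4)): cv2.line(c,tuple(map(int,u[A])),tuple(map(int,u[B])),(0,255,0) if A>3 else (0,0,255),1)
    cv2.imwrite(f'pics/fit_{n}.png',c)
E
```

```text
0.0 [ 5.8920e+02  1.0647e+02 -1.0000e-01] -0.813
   0.15 [5.8978e+02 1.0656e+02 1.1000e-01] -0.809
   0.3 [5.8994e+02 1.0729e+02 1.5000e-01] -0.807
   0.45 [5.8998e+02 1.0722e+02 2.6000e-01] -0.807
   0.6 [5.8978e+02 1.0731e+02 5.1000e-01] -0.803
   0.75 [589.09 107.38   1.35] -0.815
   0.9 [589.15 107.38   1.19] -0.816
   1.05 [589.28 107.28   1.24] -0.815
   1.2 [589.25 106.8    1.36] -0.816
   1.35 [589.33 107.25   1.27] -0.816
   1.5 [589.47 106.81   1.42] -0.817
['top'] [589.47309276 106.81112496   1.41603159] -0.8172806128196463
   0.0 [ 5.9691e+02  1.0189e+02 -4.8000e-01] -0.87
   0.15 [ 5.9684e+02  1.0177e+02 -5.0000e-01] -0.872
   0.3 [596.79 101.84   1.07] -0.872
   0.45 [597.63 101.15   1.06] -0.87
   0.6 [596.52 101.77   1.07] -0.871
   0.75 [596.77 101.82   1.07] -0.872
   0.9 [596.74 102.08   1.1 ] -0.871
   1.05 [596.91 102.42   1.11] -0.869
   1.2 [595.79 102.09   1.05] -0.869
   1.35 [596.31 102.43   1.11] -0.87
   1.5 [596.66 101.82   1.08] -0.871
['scene'] [ 5.96842649e+02  1.01768836e+02 -4.95556666e-01] -0.8716222322638951
   0.0 [ 5.8875e+02  1.0695e+02 -4.5000e
[... 153 characters left out ...]
ize_neldermead(fun, x0, args, callback, bounds=bounds,
                               **options)
    fxc = func(xc)
    fx = function(np.copy(x), *(wrapper_args + args))
  File "<stdin>", line 8, in <lambda>
  File "fit.py", line 14, in iou
    u=(hull(n,p)-[x0-.5,y0-.5])*S-.5
       ~~~~^^^^^
  File "fit.py", line 10, in hull
    return proj(n,P)
  File "h.py", line 10, in proj
    K,R,t=cal(n);return cv2.projectPoints(np.array(p,float).reshape(-1,3),cv2.Rodrigues(R)[0],t,K,None)[0].reshape(-1,2)
          ~~~^^^
  File "h.py", line 4, in cal
    c=imaging.get_calibration(n);K=np.array([[c['fx'],0,c['cx']],[0,c['fy'],c['cy']],[0,0,1.]])
ValueError: time passes only in moves, steps and waits
```

```bash
python3 - <<'E'
s=open('h.py').read()
s=s.replace("c=imaging.get_calibration(n);K","c=C[n];K").replace("def cal","""C={'scene': {'fx': 368.96982174919066, 'fy': 368.96982174919066, 'cx': 311.748995803281, 'cy': 199.93179021056022, 'rvec': [ 1.10294426, -2.20607834,  1.18160737], 'tvec': [318.69268336, 325.78106877, 515.24022091]},
'top': {'fx': 417.254909857978, 'fy': 417.254909857978, 'cx': 311.05292738671335, 'cy': 194.1687313853436, 'rvec':[ 2.15374049, -2.14528463,  0.17663648], 'tvec': [-37.89602463, 603.64394102, 823.18384954]}}
def cal""",1)
open('h.py','w').write(s)
E
cat > ov.py <<'E'
from fit import *
def ov(p,tag,t,s):
  for n,im,(x0,y0,w,h) in (('top',t,(215,172,60,55)),('scene',s,(230,185,55,75))):
    k=8;c=cv2.resize(im[y0:y0+h,x0:x0+w],None,fx=k,fy=k,interpolation=cv2.INTER_CUBIC)
    c=np.clip(c.astype(float)*2.5,0,255).astype(np.uint8)
    u=((hull(n,p)-[x0-.5,y0-.5])*k).astype(int)
    for i in range(4):
        for A,B in ((i,(i+1)%4),(4+i,4+(i+1)%4),(i,i+4)): cv2.line(c,tuple(map(int,u[A])),tuple(map(int,u[B])),(0,255,0) if A>3 else (0,0,255),1)
    cv2.imwrite(f'pics/fit_{n}{tag}.png',c)
E
python3 - <<'E'
from ov import *
t=cv2.imread('pics/top0.png');s=cv2.imread('pics/scene0.png')
ov((589.3,105.5,1.1),'',t,s)
E
```

```text
(no output)
```

View pics/fit_top.png

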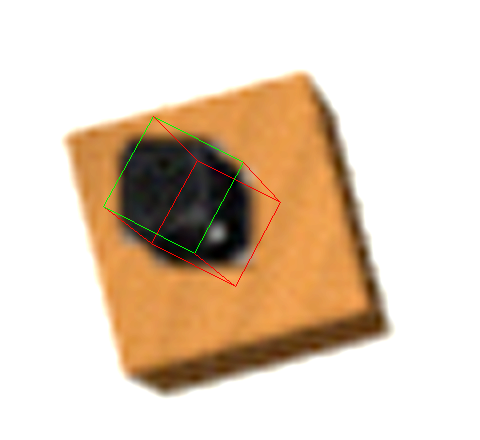

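View pics/fit_scene.png

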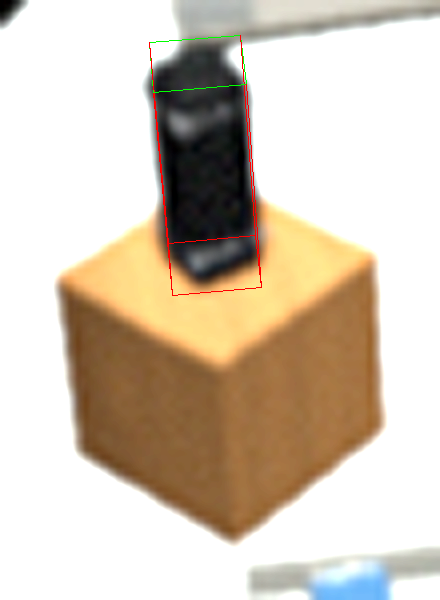

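Run:
```python
from h import *
t=cv2.imread('pics/top0.png');s=cv2.imread('pics/scene0.png')
def f(im,x0,y0,w,h,k):
    c=cv2.resize(im[y0:y0+h,x0:x0+w],None,fx=k,fy=k,interpolation=cv2.INTER_CUBIC).astype(float)
    return np.clip(255*(c/255)**.45*1.3-20,0,255).astype(np.uint8)
a=f(t,225,182,28,28,14);b=f(s,243,186,24,40,14)
H=max(a.shape[0],b.shape[0]);a=cv2.copyMakeBorder(a,0,H-a.shape[0],0,10,0);b=cv2.copyMakeBorder(b,0,H-b.shape[0],0,0,0)
cv2.imwrite('pics/hz.png',np.hstack([a,b]))
```

```text
(no output)
```

View pics/hz.png

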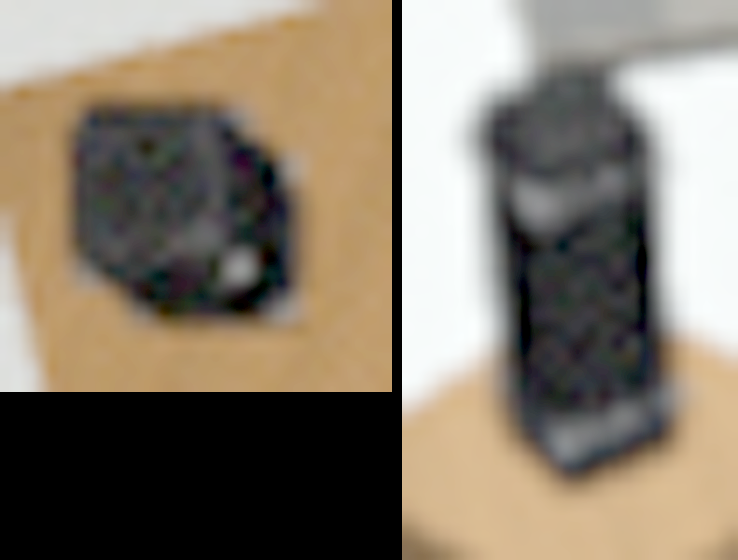

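Run:
```python
from ov import *
np.set_printoptions(precision=1,suppress=True)
for z in (66,70): print(z,[back('scene',p,z) for p in [(255,219.9),(261.6,216.3),(251,215.3)]])
g=lambda x,y:(x/14+225-.5,y/14+182-.5)
print([back('top',g(*p),131) for p in [(78,104),(222,108),(228,262),(80,262)]])
t=cv2.imread('pics/top0.png');s=cv2.imread('pics/scene0.png')
ov((589,106.5,-.1),'b',t,s)
```

```text
66 [array([584., 112.,  66.]), array([586.8,  93.7,  66. ]), array([603.8, 110.7,  66. ])]
70 [array([579.2, 114.4,  70. ]), array([582. ,  96.3,  70. ]), array([598.9, 113.1,  70. ])]
[array([600. , 117.4, 131. ]), array([599.6,  98.2, 131. ]), array([578.8,  96.8, 131. ]), array([578.7, 116.5, 131. ])]
```

View pics/fit_topb.png

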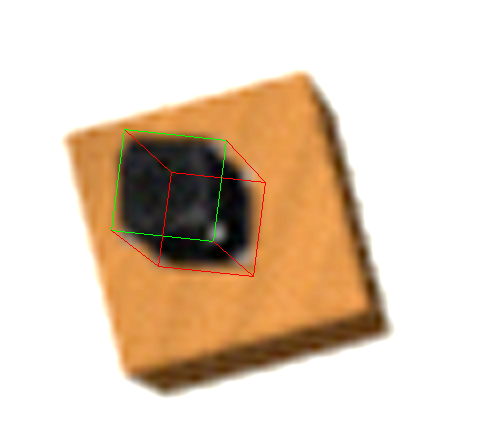

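View pics/fit_sceneb.png

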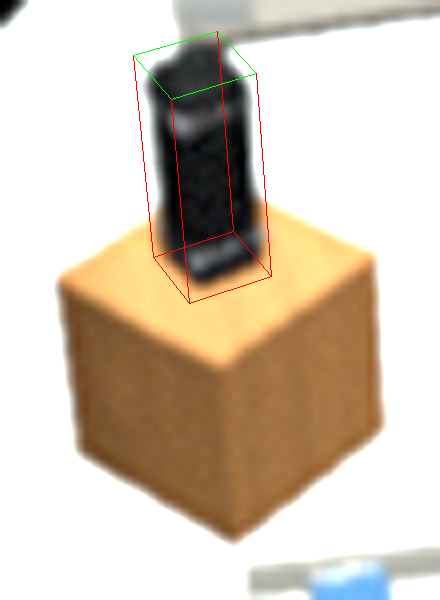

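Run:
```python
from h import *
from scipy.spatial.transform import Rotation as Ro
np.set_printoptions(precision=2,suppress=True)
o=manip.observe();q=o['eef_rot'];R=Ro.from_quat([q[1],q[2],q[3],q[0]]).as_matrix();print(R)
for nm,uv,z in [('purple top',(180,184),110),('purple0',(196,194),0),('edge',(300,2),0),('edge',(205,130),0),('edge2',(100,300),0),('glue',(357,145),92),('glue0',(354,157),0),('vasetop',(247,35),250),('vasebot',(262,100),20),('clip1',(327,206),10),('usb',(312,256),8),('clip2',(342,313),10)]: print(nm,back('top',uv,z))
print(back('scene',(210,253),0),back('scene',(312,188),0))
```

```text
[[-0.    0.42 -0.91]
 [ 0.   -0.91 -0.42]
 [-1.   -0.    0.  ]]
purple top [612.59 217.73 110.  ]
purple0 [609.83 215.27   0.  ]
edge [1068.66   -8.76    0.  ]
edge [754.74 201.58   0.  ]
edge2 [383.97 405.99   0.  ]
glue [ 697.16 -126.94   92.  ]
glue0 [ 694.9  -131.53    0.  ]
vasetop [842.86  75.68 250.  ]
vasebot [818.29  73.5   20.  ]
clip1 [583.52 -70.54  10.  ]
usb [476.55 -38.43   8.  ]
clip2 [ 359.36 -101.14   10.  ]
[616.08 211.88   0.  ] [ 697.07 -131.72    0.  ]
```

```bash
cat > d.py <<'E'
import sys
from h import *
from scipy.spatial.transform import Rotation as Ro
np.set_printoptions(precision=3,suppress=True)
# usage: d.py x y z jawyaw_deg : delta to target in tool axes units
o=manip.observe();q=o['eef_rot'];R=Ro.from_quat([q[1],q[2],q[3],q[0]]).as_matrix()
print('t %.2f'%o['time'],'pos',o['tool_pos'],'yaw %.2f'%np.degrees(np.arctan2(R[1,1],R[0,1])),'tilt x-axis',R[:,0],'F',o['ft_force'],'M',o['moment'],'w %.1f'%o['width'],'q',o['qpos'])
if len(sys.argv)>1:
    x,y,z,a=map(float,sys.argv[1:5]);c,s=np.cos(np.radians(a)),np.sin(np.radians(a))
    Rt=np.array([[0,c,s],[0,s,-c],[-1,0,0]])
    print(' units shift',R.T@(np.array([x,y,z])-o['tool_pos'])/250,'turn',np.degrees(Ro.from_matrix(R.T@Rt).as_rotvec())/6)
E
python3 -m crank '0 0 -.16 -.59 0 0 100;0 0 -.16 -.59 0 0 100;0 0 -.16 -.59 0 0 100;0 0 -.16 -.59 0 0 100;0 0 -.16 -.59 0 0 100;0 0 -.16 -.59 0 0 100;0 0 -.16 -.59 0 0 100;0 0 -.16 -.59 0 0 100;0 0 -.16 -.59 0 0 100;0 0 -.16 -.59 0 0 100;0 0 -.16 -.59 0 0 100'
python3 d.py 589.3 106.8 220 2
```

```text
time: 1.02
tool_pos: [590.8, -298.6, 240.9]
eef_rot: [-0.373, -0.6, -0.374, 0.601]
ft_force: [0.7, -0.7, -0.3]
width: 86.8
t 1.02 pos [ 590.787 -298.591  240.864] yaw -26.27 tilt x-axis [-0.001  0.    -1.   ] F [ 0.719 -0.721 -0.344] M [-0.078 -0.039 -0.025] w 86.8 q [ 0.7    0.37  -0.36   1.408  0.13   1.388 -0.119]
 units shift [ 0.084 -0.723 -1.452] turn [-4.711 -0.002  0.007]
```

```bash
python3 -m crank '0 0 -.16 -.47 0 0 100;0 0 -.16 -.47 0 0 100;0 -.02 -.16 -.47 0 0 100;0 -.02 -.16 -.47 0 0 100;0 -.02 -.16 -.47 0 0 100;0 -.02 -.16 -.47 0 0 100;0 0 -.16 -.47 0 0 100;0 0 -.16 -.47 0 0 100;0 0 -.16 -.47 0 0 100;0 0 -.08 -.47 0 0 100;0 0 0 0 0 0 100'
python3 d.py 589.3 106.8 180 2
```

```text
time: 1.93
tool_pos: [663.2, 78.6, 241.2]
eef_rot: [0.509, 0.49, 0.512, -0.488]
ft_force: [-0.3, 0.6, 0.8]
width: 86.8
t 1.93 pos [663.193  78.607 241.245] yaw 2.49 tilt x-axis [-0.001  0.004 -1.   ] F [-0.337  0.627  0.758] M [ 0.03  -0.038  0.048] w 86.8 q [ 0.273  0.417 -0.584  1.385  0.224  1.406 -0.264]
 units shift [ 0.246 -0.29  -0.124] turn [ 0.082 -0.043  0.01 ]
```

```bash
python3 -m crank '0 -.15 -.06 .08 0 0 100;.06 -.14 -.06 0 0 0 100;.12 0 0 0 0 0 100;.06 0 0 0 0 0 100;0 0 0 0 0 0 100;0 0 0 0 0 0 100'
python3 d.py 589.3 106.8 102 2
python3 - <<'E'
from h import *
t=imaging.camera('top');s=imaging.camera('scene')
crop(t,190,150,100,80,7,'pics/g1.png');crop(s,215,140,90,120,5,'pics/g2.png')
E
```

```text
time: 2.43
tool_pos: [591.0, 96.5, 180.9]
eef_rot: [0.505, 0.494, 0.505, -0.496]
ft_force: [0.3, -0.6, 0.2]
width: 87.0
t 2.43 pos [590.984  96.496 180.908] yaw 1.18 tilt x-axis [-0.002 -0.001 -1.   ] F [ 0.335 -0.573  0.18 ] M [-0.027 -0.136 -0.03 ] w 87.0 q [ 0.299  0.307 -0.606  1.644  0.183  1.249 -0.323]
 units shift [ 0.316 -0.005 -0.042] turn [-0.136  0.009  0.017]
```

View pics/g1.png

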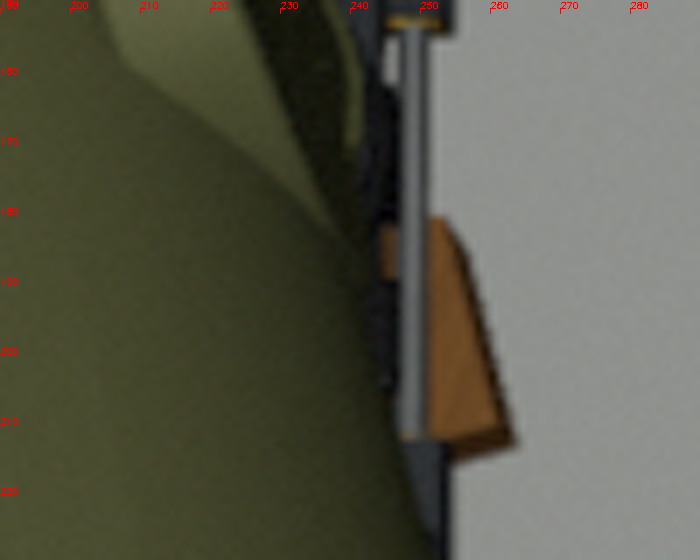

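View pics/g2.png

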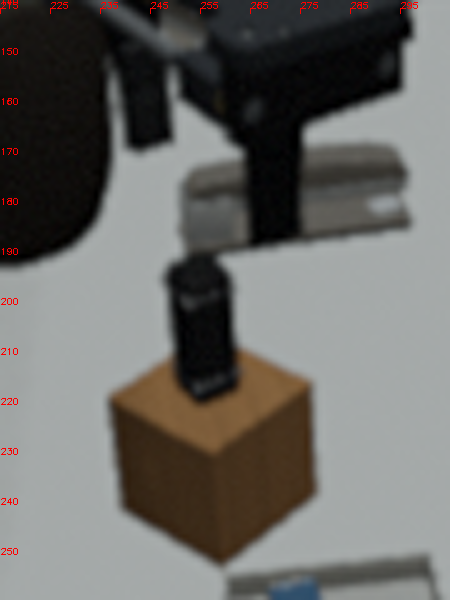

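```bash
python3 -m crank '0 0 -.042 -.13 0 0 100;.1 0 0 0 0 0 100;.1 0 0 0 0 0 100;.08 0 0 0 0 0 100;.036 0 0 0 0 0 100;0 0 0 0 0 0 100;0 0 0 0 0 0 100'
python3 d.py 589.3 106.8 102 2
python3 - <<'E'
from h import *
s=imaging.camera('scene')
crop(s,215,140,90,120,5,'pics/g3.png')
E
```

```text
time: 3.12
tool_pos: [591.6, 109.3, 103.3]
eef_rot: [0.509, 0.491, 0.509, -0.49]
ft_force: [-0.4, -0.8, 0.2]
width: 87.2
t 3.12 pos [591.623 109.28  103.337] yaw 2.09 tilt x-axis [ 0.001  0.001 -1.   ] F [-0.398 -0.758  0.168] M [-0.016 -0.09   0.007] w 87.2 q [ 0.265  0.385 -0.595  1.719  0.237  1.11  -0.366]
 units shift [ 0.005 -0.01   0.01 ] turn [ 0.015 -0.005 -0.007]
```

View pics/g3.png

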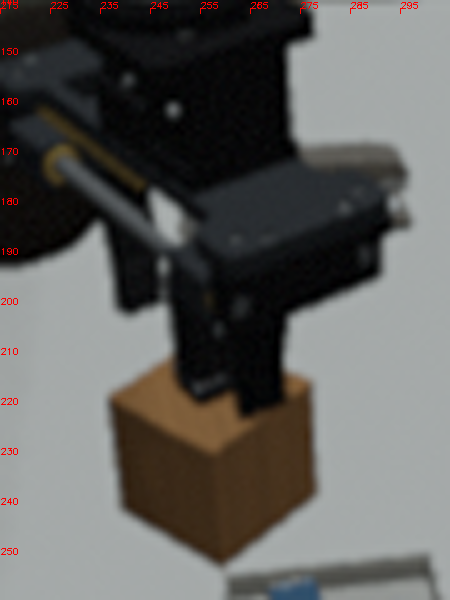

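```bash
python3 -m crank '.004 -.009 .01 0 0 0 100;0 0 0 0 0 0 100;0 0 0 0 0 0 0;0 0 0 0 0 0 0;0 0 0 0 0 0 0;0 0 0 0 0 0 0;0 0 0 0 0 0 0;0 0 0 0 0 0 0;0 0 0 0 0 0 0;0 0 0 0 0 0 0'
python3 d.py 589.3 106.8 102 2
```

```text
time: 4.0
tool_pos: [588.8, 106.1, 101.5]
eef_rot: [0.509, 0.491, 0.509, -0.491]
ft_force: [0.4, 0.0, -0.6]
width: 41.9
t 4.00 pos [588.845 106.098 101.465] yaw 2.07 tilt x-axis [-0. -0. -1.] F [ 0.431  0.001 -0.571] M [-0.    -0.049  0.012] w 41.9 q [ 0.27   0.38  -0.595  1.728  0.235  1.105 -0.362]
 units shift [-0.002  0.002 -0.003] turn [0.011 0.    0.001]
```

```bash
python3 -m crank '0 0 0 0 0 0 0;0 0 0 0 0 0 0;0 0 0 0 0 0 0;0 0 0 0 0 0 0;0 0 0 0 0 0 0;0 0 0 0 0 0 0;0 0 0 0 0 0 0;0 0 0 0 0 0 0'
python3 d.py 589.3 106.8 102 2
```

```text
time: 4.67
tool_pos: [588.9, 106.1, 101.5]
eef_rot: [0.509, 0.491, 0.509, -0.491]
ft_force: [0.6, -0.9, -0.3]
width: 23.9
t 4.67 pos [588.864 106.06  101.495] yaw 2.07 tilt x-axis [-0. -0. -1.] F [ 0.634 -0.851 -0.317] M [ 0.016 -0.121 -0.015] w 23.9 q [ 0.27   0.38  -0.595  1.728  0.235  1.105 -0.362]
 units shift [-0.002  0.002 -0.003] turn [0.012 0.001 0.   ]
```

```bash
python3 -m crank '-.04 0 0 0 0 0 0;-.08 0 0 0 0 0 0;-.12 0 0 0 0 0 0;-.12 0 0 0 0 0 0;-.12 0 0 0 0 0 0;-.06 0 0 0 0 0 0;0 0 0 0 0 0 0;0 0 0 0 0 0 0'
python3 d.py
python3 - <<'E'
from h import *
s=imaging.camera('scene')
cv2.imwrite('pics/s_l.png',s)
crop(s,220,110,80,110,7,'pics/g4.png')
E
```

```text
time: 5.33
tool_pos: [589.1, 106.3, 237.6]
eef_rot: [0.509, 0.491, 0.508, -0.49]
ft_force: [0.5, -0.4, -0.7]
width: 23.9
t 5.33 pos [589.088 106.266 237.562] yaw 2.07 tilt x-axis [ 0.002 -0.    -1.   ] F [ 0.519 -0.407 -0.681] M [ 0.029 -0.05  -0.003] w 23.9 q [ 0.298  0.267 -0.622  1.574  0.159  1.349 -0.306]
```

View pics/g4.png

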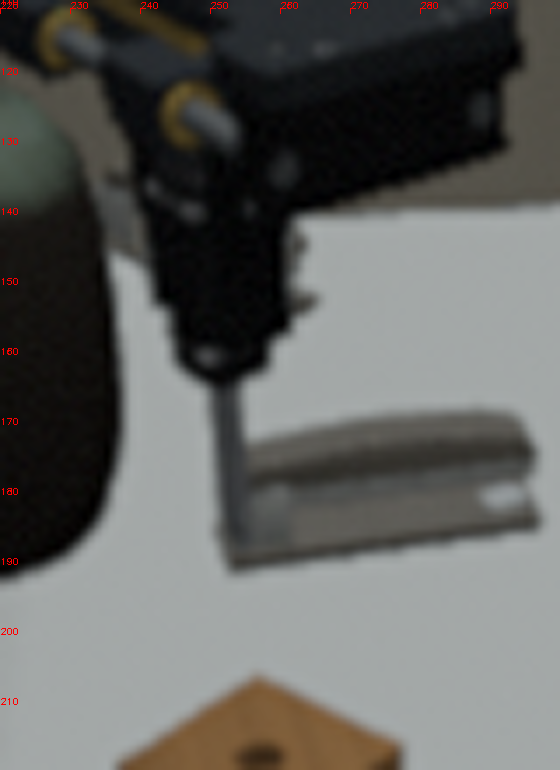

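Run:
```python
from h import *
print(proj('scene',[[575,y,146] for y in (60,0,-50,-100,-150,-244)]),proj('top',[[575,y,146] for y in (60,-100,-244)]))
```

```text
[[275.98132851 182.9159913 ]
 [299.08334683 174.53297878]
 [317.04335129 168.01584508]
 [333.94030923 161.88445829]
 [349.86588976 156.1055545 ]
 [377.45451678 146.09448956]] [[259.61957439 201.25296553]
 [346.87262832 201.66343826]
 [424.98600618 202.03091435]]
```

```bash
python3 -m crank '0 0 .08 0 0 0 0;0 0 .15 0 0 0 0;0 0 .15 0 0 0 0;0 0 .15 0 0 0 0;0 0 .1 0 0 0 0;0 0 .05 0 0 0 0;0 0 0 0 0 0 0;0 0 0 0 0 0 0'
python3 d.py
python3 - <<'E'
from h import *
s=imaging.camera('scene');t=imaging.camera('top')
cv2.imwrite('pics/s_m.png',s);cv2.imwrite('pics/t_m.png',t)
u=proj('scene',[[580,-64,146]])[0].astype(int)
crop(s,u[0]-40,u[1]-60,80,75,8,'pics/g5.png')
crop(t,205,170,70,60,8,'pics/g6.png')
crop(s,225,195,65,60,8,'pics/g7.png')
E
```

```text
time: 6.05
tool_pos: [594.4, -62.5, 235.3]
eef_rot: [0.508, 0.491, 0.51, -0.491]
ft_force: [-0.0, 0.5, 0.1]
width: 24.0
t 6.05 pos [594.433 -62.549 235.331] yaw 2.07 tilt x-axis [-0.002  0.002 -1.   ] F [-0.041  0.538  0.083] M [ 0.064 -0.113 -0.01 ] w 24.0 q [ 0.509  0.255 -0.531  1.579  0.13   1.345 -0.001]
```

View pics/g5.png

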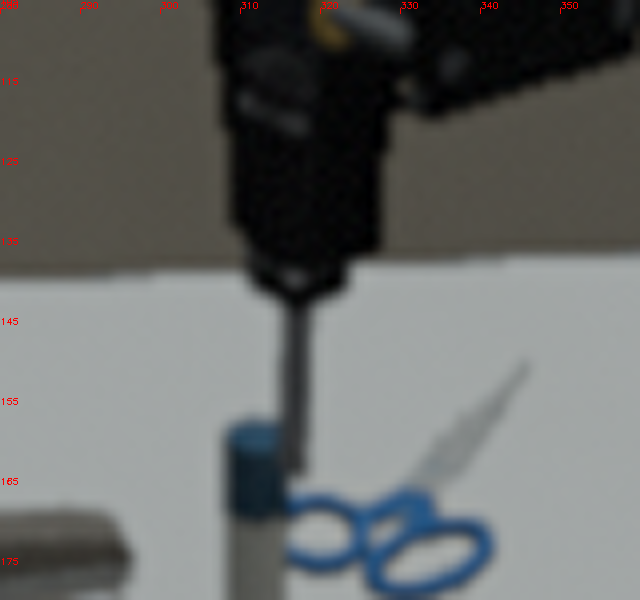

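View pics/g6.png

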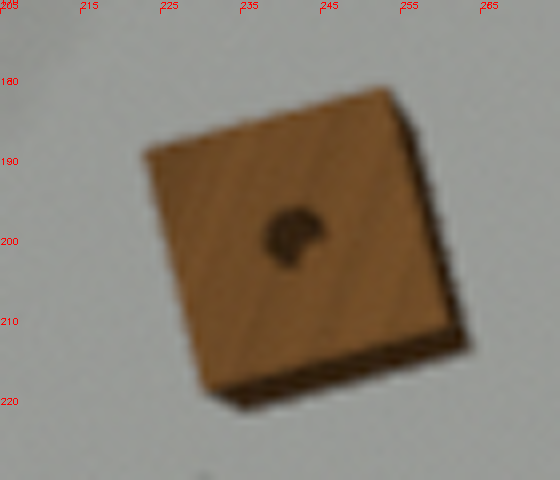

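View pics/g7.png

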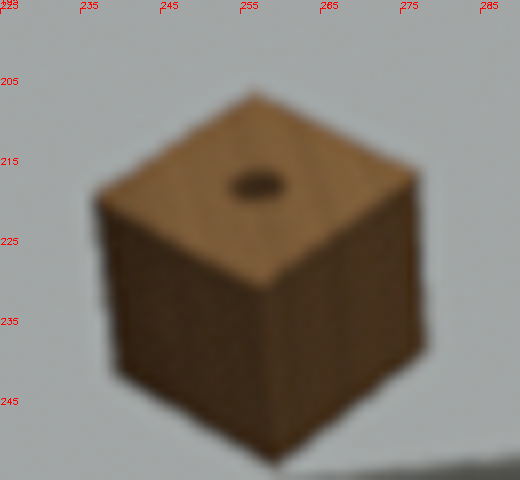

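```bash
python3 -m crank '0 -.06 .1 0 0 0 0;0 -.06 .15 0 0 0 0;0 0 .15 -.5 0 0 0;0 0 0 -1 0 0 0;0 0 0 -1 0 0 0;0 0 0 -1 0 0 0;0 0 0 -1 0 0 0;0 0 0 -1 0 0 0;0 0 0 -.8 0 0 0;0 0 0 0 0 0 0;0 0 0 0 0 0 0'
python3 d.py
python3 - <<'E'
from h import *
s=imaging.camera('scene');t=imaging.camera('top')
cv2.imwrite('pics/s_m2.png',s);cv2.imwrite('pics/t_m2.png',t)
o=manip.observe()['tool_pos']
u=proj('scene',[[o[0],o[1],146]])[0].astype(int)
crop(s,u[0]-40,u[1]-60,80,75,8,'pics/g8.png')
E
```

```text
time: 7.07
tool_pos: [569.1, -162.5, 236.6]
eef_rot: [0.641, 0.3, 0.641, -0.299]
ft_force: [0.3, 0.3, -1.4]
width: 23.8
t 7.07 pos [ 569.059 -162.538  236.58 ] yaw 39.91 tilt x-axis [ 0.     0.001 -1.   ] F [ 0.335  0.331 -1.449] M [ 0.03  -0.175  0.008] w 23.8 q [ 0.698  0.242 -0.545  1.593  0.127  1.342  0.834]
```

View pics/g8.png

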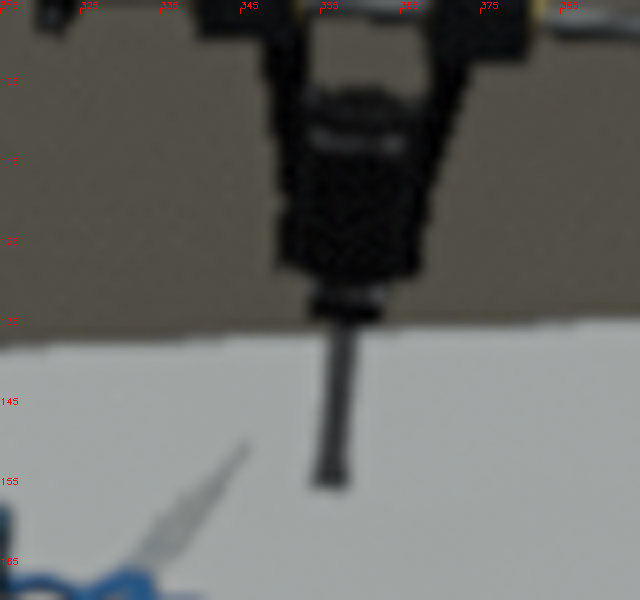

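View pics/t_m2.png

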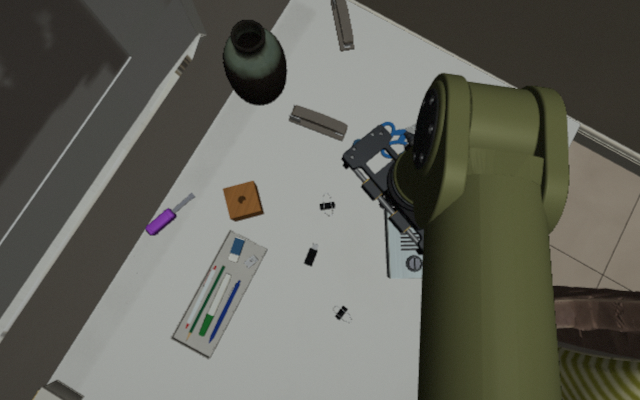

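Run:
```python
from h import *
a=cv2.imread('pics/t_m.png');b=cv2.imread('pics/t_m2.png');c=cv2.imread('pics/s_m.png');d=cv2.imread('pics/s_l.png');e=cv2.imread('pics/s_m2.png')
f=lambda i,x,y:cv2.resize(i[y:y+70,x:x+70],None,fx=3,fy=3)
cv2.imwrite('pics/p.png',np.hstack([f(a,140,170),f(b,140,170)]))
cv2.imwrite('pics/p2.png',np.hstack([f(d,170,200),f(c,170,200),f(e,170,200)]))
print([back('top',p,12) for p in [(148,233),(194,195)]],[back('top',p,0) for p in [(205,130),(140,235),(100,300)]])
```

```text
[array([523.80733708, 309.90778287,  12.        ]), array([605.82698785, 216.29309654,  12.        ])] [array([754.74026948, 201.58421707,   0.        ]), array([520.13323938, 331.23414887,   0.        ]), array([383.9673747 , 405.98725071,   0.        ])]
```

View pics/p.png

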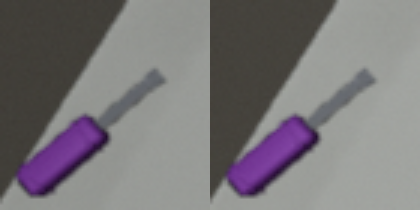

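View pics/p2.png

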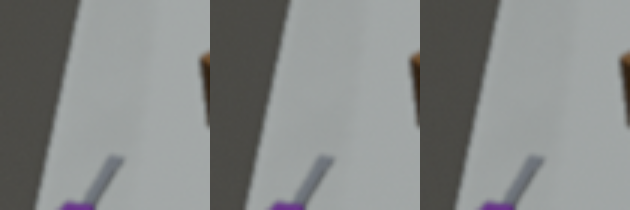

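The picture shows the blade flaring wide at (331,155), so it lies parallel to the jaw axis. The purple look-alike was standing free on its blade. It has tipped over and is lying still on the desk. Next I'll refine the slot angle.

Run:
```python
from h import *
t=cv2.imread('pics/top0.png');g=cv2.cvtColor(t,6).astype(float)
c=cv2.resize(t[208:231,399:424],None,fx=24,fy=24,interpolation=cv2.INTER_CUBIC);cv2.imwrite('pics/sl.png',np.clip(c*1.5,0,255).astype(np.uint8))
for nm,(cx,cy),z in (('loose',(411.2,219.2),49.),('tight',(413.6,263.3),47.)):
    yy,xx=np.mgrid[0:400,0:640];r=np.hypot(xx-cx,yy-cy);m=r<5.2
    w=np.clip(np.percentile(g[m],70)-g,0,None)*m
    for _ in range(1):
        mx,my=(w*xx).sum()/w.sum(),(w*yy).sum()/w.sum()
        C=np.cov(np.vstack([xx[m],yy[m]]),aweights=w[m]);e,V=np.linalg.eigh(C);v=V[:,1]
    p=back('top',(mx+5*v[0],my+5*v[1]),z);q=back('top',(mx-5*v[0],my-5*v[1]),z)
    print(nm,mx,my,e,np.degrees(np.arctan2(*(p-q)[[1,0]]))%180,(p+q)/2)
```

```text
loose 410.70749450177635 219.33649128743025 [4.10662072 9.06586644] 79.07242682455141 [ 551.81620762 -241.19098945   49.        ]
tight 413.3975373790677 263.7203166226913 [3.97385926 8.02826224] 0.2123994527727575 [ 461.5019668  -244.20547868   47.        ]
```

View pics/sl.png

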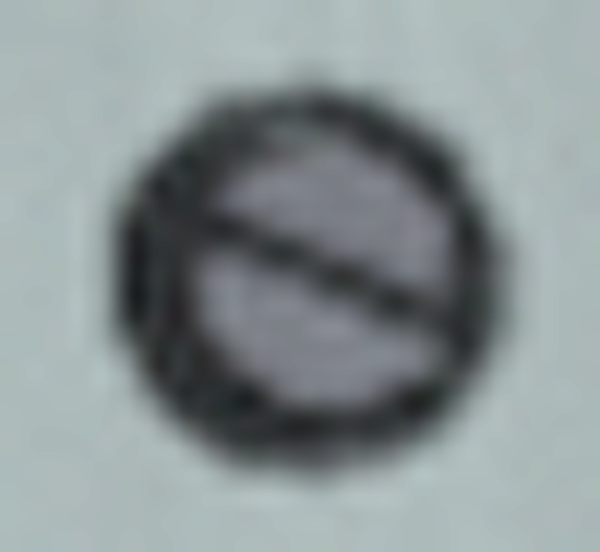

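```bash
python3 d.py 553 -244 162 67.5
python3 - <<'E'
from h import *
print(back('top',(412.1,218.7),49.6),back('top',(411.4,219),47))
print('hole',back('top',(240.8,199.3),66),back('scene',(256.6,217.8),66))
print(proj('scene',[[569.06,-162.54,145.1]]))
E
```

```text
t 7.17 pos [ 568.88  -163.451  236.564] yaw 39.87 tilt x-axis [ 0.  0. -1.] F [ 0.438  0.439 -0.235] M [ 0.04  -0.12   0.037] w 24.3 q [ 0.699  0.242 -0.544  1.593  0.127  1.342  0.834]
 units shift [ 0.298 -0.255  0.207] turn [-4.606 -0.001 -0.002]
[ 553.08836467 -243.96472598   49.6       ] [ 552.70200314 -243.16043214   47.        ]
hole [589.49753724 106.97651633  66.        ] [588.51094053 105.35873314  66.        ]
[[355.36711438 155.96340987]]
```

```bash
python3 -m crank '0 -.13 .1 0 0 0 0;0 -.125 .107 0 0 0 0;0 0 0 -1 0 0 0;.05 0 0 -1 0 0 0;.1 0 0 -1 0 0 0;.1 0 0 -1 0 0 0;.048 0 0 -.6 0 0 0;0 0 0 0 0 0 0;0 0 0 0 0 0 0;0 0 0 0 0 0 0'
python3 d.py 553 -244 162 67.5
python3 - <<'E'
from h import *
s=imaging.camera('scene');t=imaging.camera('top')
cv2.imwrite('pics/s_n.png',s);cv2.imwrite('pics/t_n.png',t)
crop(s,350,140,60,65,9,'pics/g9.png')
E
```

```text
time: 8.0
tool_pos: [553.7, -245.4, 163.3]
eef_rot: [0.694, 0.139, 0.693, -0.139]
ft_force: [0.2, -0.6, -1.1]
width: 24.1
t 8.00 pos [ 553.736 -245.394  163.335] yaw 67.35 tilt x-axis [ 0.002 -0.001 -1.   ] F [ 0.188 -0.647 -1.147] M [ 0.055 -0.159  0.027] w 24.1 q [ 0.829  0.324 -0.549  1.652  0.178  1.214  1.416]
 units shift [ 0.005  0.004 -0.005] turn [-0.025  0.018  0.   ]
```

View pics/g9.png

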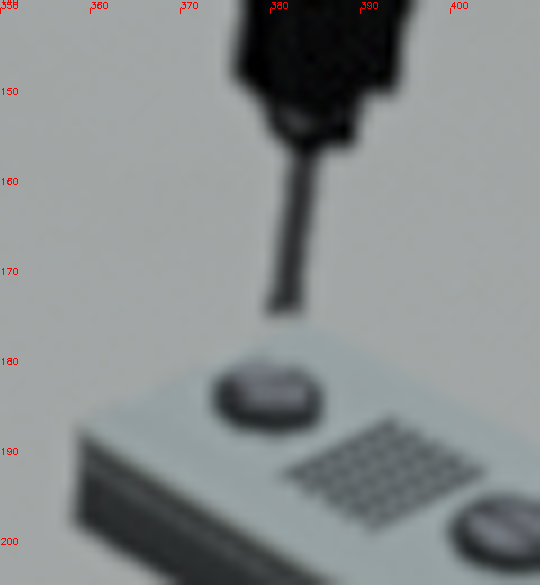

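View pics/t_n.png

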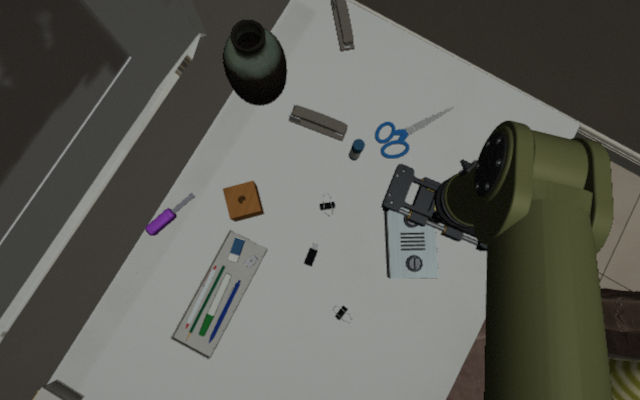

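Run:
```python
from h import *
print('tip',back('scene',(381.2,174.0),71.8),'pred px',proj('scene',[[553.7,-245.4,71.8]]))
print('head',[back('scene',p,49.6) for p in [(379.4,182.3),(379.6,182.8)]])
s=cv2.imread('pics/s_n.png')
c=cv2.resize(s[168:194,368:392],None,fx=24,fy=24,interpolation=cv2.INTER_CUBIC)
def P(p,col):
    u=proj('scene',[p])[0];cv2.circle(c,tuple(int(v) for v in ((u[0]-368+.5)*24,(u[1]-168+.5)*24)),4,col,-1)
c=np.clip(c*1.4,0,255).astype(np.uint8)
for a in np.arange(0,6.28,.3):
    P([554.0+11.5*np.cos(a),-245+11.5*np.sin(a),49.6],(0,0,255))
    P([554.0+17*np.cos(a),-245+17*np.sin(a),47],(0,255,0))
P([553.7,-245.4,71.8],(255,0,0))
cv2.imwrite('pics/g10.png',c)
```

```text
tip [ 555.43675658 -249.94294619   71.8       ] pred px [[380.46735082 174.78393979]]
head [array([ 552.96926392, -244.40860475,   49.6       ]), array([ 550.87603255, -242.99238815,   49.6       ])]
```

View pics/g10.png

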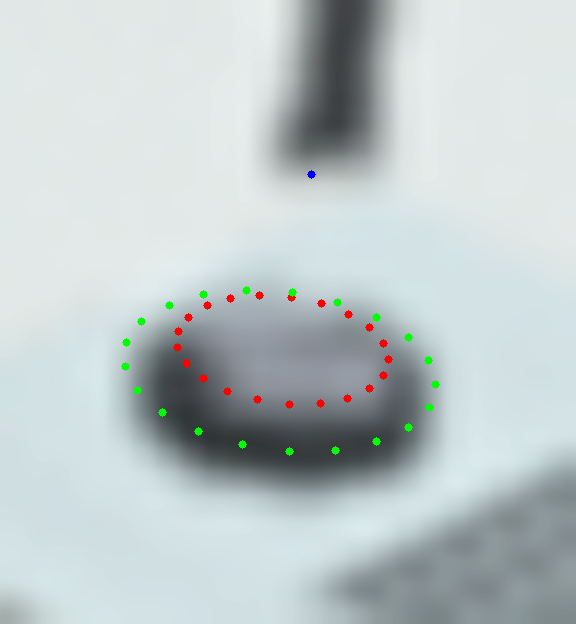

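```bash
for i in 1 2 3 4; do python3 -m crank '0 0 0 0 0 0 0'; done; python3 d.py 553.2 -244.1 145 67.5
```

```text
time: 8.18
tool_pos: [553.6, -245.6, 163.4]
eef_rot: [0.694, 0.138, 0.693, -0.139]
ft_force: [0.1, -0.2, -0.8]
width: 23.8
time: 8.27
tool_pos: [553.4, -245.5, 163.0]
eef_rot: [0.694, 0.138, 0.693, -0.139]
ft_force: [0.5, -0.1, -1.4]
width: 23.7
time: 8.35
tool_pos: [553.1, -245.5, 162.7]
eef_rot: [0.694, 0.138, 0.693, -0.138]
ft_force: [0.8, 0.1, 0.2]
width: 23.7
time: 8.43
tool_pos: [553.0, -245.5, 162.3]
eef_rot: [0.694, 0.138, 0.693, -0.138]
ft_force: [-0.4, 0.0, -1.0]
width: 23.8
t 8.43 pos [ 552.96  -245.467  162.331] yaw 67.45 tilt x-axis [ 0. -0. -1.] F [-0.417  0.038 -0.973] M [ 0.064 -0.151  0.016] w 23.8 q [ 0.829  0.324 -0.549  1.654  0.179  1.214  1.418]
 units shift [ 0.069  0.005 -0.001] turn [-0.008  0.004  0.002]
```

```bash
python3 -m crank '.03 .005 -.001 0 0 0 0;.03 0 0 0 0 0 0;.01 0 0 0 0 0 0;0 0 0 0 0 0 0;0 0 0 0 0 0 0;0 0 0 0 0 0 0;0 0 0 0 0 0 0;0 0 0 0 0 0 0'; python3 d.py 553.2 -244.1 141 67.5;python3 - <<'E'
from h import *
s=imaging.camera('scene')
c=cv2.resize(s[168:194,368:392],None,fx=20,fy=20,interpolation=cv2.INTER_CUBIC)
cv2.imwrite('pics/g11.png',np.clip(c*1.4,0,255).astype(np.uint8))
E
```

```text
time: 9.1
tool_pos: [553.3, -244.3, 144.8]
eef_rot: [0.694, 0.138, 0.693, -0.138]
ft_force: [-0.1, -0.1, -1.2]
width: 23.7
t 9.10 pos [ 553.29  -244.268  144.835] yaw 67.46 tilt x-axis [ 0. -0. -1.] F [-0.136 -0.05  -1.248] M [ 0.046 -0.19  -0.016] w 23.7 q [ 0.825  0.339 -0.547  1.673  0.188  1.182  1.409]
 units shift [ 0.015  0.    -0.001] turn [-0.006  0.005  0.001]
```

View pics/g11.png

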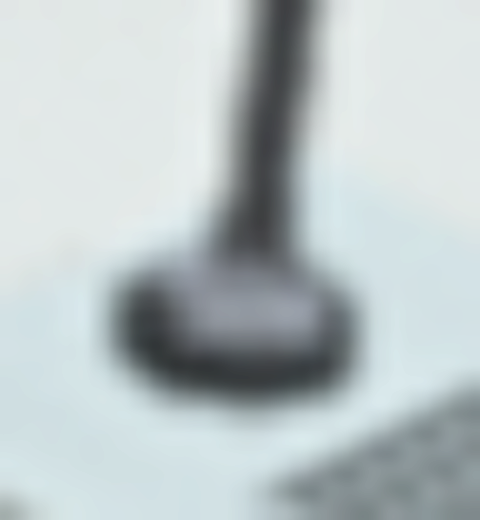

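```bash
python3 -m crank '.008 0 0 0 0 0 0;.006 0 0 0 0 0 0;0 0 0 0 0 0 0;0 0 0 0 0 0 0;0 0 0 0 0 0 0'; python3 d.py;  python3 -m crank '.004 0 0 0 0 0 0;0 0 0 0 0 0 0;0 0 0 0 0 0 0'; python3 d.py; python3 -m crank '.004 0 0 0 0 0 0;0 0 0 0 0 0 0;0 0 0 0 0 0 0'; python3 d.py
```

```text
time: 9.57
tool_pos: [553.0, -244.2, 141.0]
eef_rot: [0.693, 0.138, 0.694, -0.138]
ft_force: [-0.3, -0.2, -0.2]
width: 24.1
t 9.57 pos [ 553.041 -244.151  140.991] yaw 67.47 tilt x-axis [-0. -0. -1.] F [-0.305 -0.229 -0.203] M [ 0.031 -0.188  0.001] w 24.1 q [ 0.824  0.342 -0.546  1.677  0.19   1.176  1.408]
time: 9.82
tool_pos: [553.3, -244.3, 140.2]
eef_rot: [0.694, 0.138, 0.693, -0.138]
ft_force: [0.6, -0.2, 0.2]
width: 24.0
t 9.82 pos [ 553.341 -244.262  140.23 ] yaw 67.46 tilt x-axis [ 0.001 -0.    -1.   ] F [ 0.562 -0.197  0.189] M [ 0.012 -0.245  0.052] w 24.0 q [ 0.824  0.343 -0.546  1.678  0.191  1.174  1.407]
time: 10.07
tool_pos: [553.6, -244.3, 139.2]
eef_rot: [0.694, 0.138, 0.693, -0.138]
ft_force: [2.2, -0.1, 0.7]
width: 24.2
t 10.07 pos [ 553.57  -244.35   139.202] yaw 67.47 tilt x-axis [ 0.001 -0.    -1.   ] F [ 2.168 -0.074  0.733] M [-0.106 -0.683 -0.033] w 24.2 q [ 0.823  0.344 -0.546  1.679  0.191  1.171  1.407]
```

```bash
python3 -m crank '.002 0 .002 0 0 0 0;0 0 0 0 0 0 0;0 0 0 0 0 0 0'; python3 d.py;  python3 -m crank '.004 0 .001 0 0 0 0;0 0 0 0 0 0 0;0 0 0 0 0 0 0'; python3 d.py
```

```text
time: 10.32
tool_pos: [553.7, -244.4, 138.5]
eef_rot: [0.694, 0.138, 0.693, -0.138]
ft_force: [1.5, -0.7, -1.2]
width: 24.0
t 10.32 pos [ 553.693 -244.399  138.539] yaw 67.47 tilt x-axis [ 0. -0. -1.] F [ 1.462 -0.715 -1.195] M [-0.108 -0.623  0.003] w 24.0 q [ 0.823  0.346 -0.545  1.678  0.192  1.171  1.406]
time: 10.57
tool_pos: [553.8, -244.4, 137.4]
eef_rot: [0.693, 0.138, 0.694, -0.138]
ft_force: [0.8, -1.4, -1.0]
width: 23.9
t 10.57 pos [ 553.76  -244.437  137.416] yaw 67.47 tilt x-axis [-0.  0. -1.] F [ 0.79  -1.449 -1.013] M [-0.115 -0.588 -0.013] w 23.9 q [ 0.822  0.347 -0.545  1.679  0.193  1.17   1.406]
```

```bash
for i in 1 2; do python3 -m crank '.002 0 0 0 0 0 0;0 0 0 0 0 0 0;0 0 0 0 0 0 0'; python3 d.py; done
```

```text
time: 10.82
tool_pos: [553.8, -244.4, 137.0]
eef_rot: [0.693, 0.138, 0.694, -0.138]
ft_force: [2.0, -0.5, -1.2]
width: 23.6
t 10.82 pos [ 553.775 -244.422  136.988] yaw 67.47 tilt x-axis [-0. -0. -1.] F [ 1.974 -0.462 -1.241] M [-0.12  -0.573  0.035] w 23.6 q [ 0.822  0.348 -0.545  1.679  0.193  1.169  1.405]
time: 11.07
tool_pos: [553.8, -244.5, 136.8]
eef_rot: [0.694, 0.138, 0.693, -0.138]
ft_force: [0.5, -0.3, 0.9]
width: 23.8
t 11.07 pos [ 553.823 -244.453  136.793] yaw 67.47 tilt x-axis [ 0. -0. -1.] F [ 0.505 -0.311  0.931] M [-0.028 -0.286 -0.013] w 23.8 q [ 0.822  0.348 -0.545  1.679  0.193  1.168  1.405]
```

```bash
for i in 1 2; do python3 -m crank '.002 0 0 0 0 0 0;0 0 0 0 0 0 0;0 0 0 0 0 0 0'; python3 d.py; done
```

```text
time: 11.32
tool_pos: [553.9, -244.5, 136.6]
eef_rot: [0.694, 0.138, 0.693, -0.138]
ft_force: [-0.6, -0.5, 5.1]
width: 24.3
t 11.32 pos [ 553.877 -244.46   136.594] yaw 67.47 tilt x-axis [ 0. -0. -1.] F [-0.585 -0.499  5.108] M [ 0.096  0.099 -0.058] w 24.3 q [ 0.822  0.348 -0.545  1.679  0.194  1.168  1.405]
time: 11.57
tool_pos: [553.9, -244.5, 136.4]
eef_rot: [0.694, 0.138, 0.693, -0.138]
ft_force: [-0.4, -0.0, 7.0]
width: 23.7
t 11.57 pos [ 553.924 -244.451  136.438] yaw 67.47 tilt x-axis [ 0. -0. -1.] F [-0.422 -0.026  6.967] M [ 0.192  0.219 -0.013] w 23.7 q [ 0.822  0.348 -0.545  1.68   0.194  1.167  1.405]
```

```bash
python3 -m crank '-.001 0 0 .3 0 0 0;0 0 0 .5 0 0 0;0 0 0 .5 0 0 0;.0004 0 0 .5 0 0 0;.0004 0 0 .5 0 0 0;0 0 0 0 0 0 0;0 0 0 0 0 0 0'; python3 d.py;python3 -m crank '.0004 0 0 .5 0 0 0;.0004 0 0 .5 0 0 0;.0004 0 0 .5 0 0 0;0 0 0 0 0 0 0'; python3 d.py
```

```text
time: 12.15
tool_pos: [554.2, -244.9, 136.4]
eef_rot: [0.672, 0.22, 0.671, -0.221]
ft_force: [-0.7, -0.1, 5.1]
width: 23.9
t 12.15 pos [ 554.174 -244.906  136.379] yaw 53.65 tilt x-axis [ 0.001 -0.001 -1.   ] F [-0.673 -0.06   5.088] M [-0.021 -0.013  0.004] w 23.9 q [ 0.792  0.342 -0.507  1.681  0.179  1.164  1.175]
time: 12.48
tool_pos: [554.1, -245.0, 136.1]
eef_rot: [0.653, 0.273, 0.652, -0.274]
ft_force: [0.5, -0.3, 5.2]
width: 23.7
t 12.48 pos [ 554.058 -245.005  136.064] yaw 44.53 tilt x-axis [ 0.001 -0.001 -1.   ] F [ 0.544 -0.268  5.237] M [-0.102 -0.03   0.044] w 23.7 q [ 0.773  0.338 -0.483  1.682  0.17   1.162  1.023]
```

```bash
python3 -m crank '.0004 0 0 .5 0 0 0;.0004 0 0 .5 0 0 0;.0004 0 0 .5 0 0 0;.0004 0 0 .5 0 0 0;.0004 0 0 .5 0 0 0;.0004 0 0 .5 0 0 0;0 0 0 0 0 0 0'; python3 d.py;python3 -m crank '.0004 0 0 .5 0 0 0;.0004 0 0 .5 0 0 0;.0004 0 0 .5 0 0 0;.0004 0 0 .5 0 0 0;.0004 0 0 .5 0 0 0;0 0 0 0 0 0 0;0 0 0 0 0 0 0'; python3 d.py
```

```text
time: 13.07
tool_pos: [553.8, -245.1, 135.4]
eef_rot: [0.602, 0.372, 0.601, -0.372]
ft_force: [-0.9, -0.7, 6.2]
width: 23.7
t 13.07 pos [ 553.8   -245.118  135.381] yaw 26.52 tilt x-axis [ 0.    -0.001 -1.   ] F [-0.882 -0.695  6.203] M [-0.216  0.119  0.039] w 23.7 q [ 0.735  0.332 -0.436  1.684  0.152  1.159  0.722]
time: 13.65
tool_pos: [553.6, -245.2, 134.8]
eef_rot: [0.548, 0.446, 0.548, -0.447]
ft_force: [-1.0, -0.7, 5.6]
width: 23.8
t 13.65 pos [ 553.576 -245.173  134.82 ] yaw 11.64 tilt x-axis [-0.    -0.001 -1.   ] F [-0.992 -0.709  5.598] M [-0.205  0.24  -0.004] w 23.8 q [ 0.703  0.327 -0.397  1.686  0.138  1.156  0.473]
```

```bash
cat > m.py <<'E'
from rig import manip
import numpy as np
o=manip.observe();q=o['eef_rot']
from scipy.spatial.transform import Rotation as Ro
R=Ro.from_quat([q[1],q[2],q[3],q[0]]).as_matrix()
print('t %.2f yaw %.2f z %.2f Fz %.1f Mz %.3f q7 %.3f tq7 %.3f'%(o['time'],np.degrees(np.arctan2(R[1,1],R[0,1])),o['tool_pos'][2],o['ft_force'][2],o['moment'][2],o['qpos'][6],o['joint_torque'][6]))
E
python3 -m crank '0 0 0 .3 0 0 0' >/dev/null; python3 m.py;for i in 1 2 3; do python3 -m crank '0 0 0 0 0 0 0'>/dev/null; python3 m.py; done
python3 -m crank '0 0 0 .3 0 0 0' >/dev/null; python3 m.py;for i in 1 2 3; do python3 -m crank '0 0 0 0 0 0 0'>/dev/null; python3 m.py; done
python3 -m crank '0 0 0 .3 0 0 0' >/dev/null; python3 m.py;for i in 1 2 3; do python3 -m crank '0 0 0 0 0 0 0'>/dev/null; python3 m.py; done
```

```text
t 13.73 yaw 9.84 z 134.77 Fz 5.3 Mz 0.012 q7 0.442 tq7 0.630
t 13.82 yaw 9.77 z 134.77 Fz 5.1 Mz 0.032 q7 0.441 tq7 -0.274
t 13.90 yaw 9.84 z 134.75 Fz 4.3 Mz 0.008 q7 0.443 tq7 -0.056
t 13.98 yaw 9.85 z 134.76 Fz 5.1 Mz -0.021 q7 0.443 tq7 -0.026
t 14.07 yaw 8.03 z 134.73 Fz 4.6 Mz 0.012 q7 0.412 tq7 0.633
t 14.15 yaw 7.97 z 134.70 Fz 5.1 Mz 0.052 q7 0.411 tq7 -0.274
t 14.23 yaw 8.04 z 134.70 Fz 5.2 Mz 0.044 q7 0.412 tq7 -0.056
t 14.32 yaw 8.05 z 134.71 Fz 5.7 Mz 0.026 q7 0.412 tq7 -0.026
t 14.40 yaw 6.23 z 134.67 Fz 4.9 Mz 0.060 q7 0.382 tq7 0.633
t 14.48 yaw 6.19 z 134.66 Fz 5.3 Mz 0.031 q7 0.381 tq7 -0.297
t 14.57 yaw 6.26 z 134.66 Fz 4.0 Mz 0.051 q7 0.383 tq7 -0.059
t 14.65 yaw 6.27 z 134.62 Fz 5.9 Mz 0.034 q7 0.383 tq7 -0.026
```

```bash
python3 -m crank '0 0 0 .3 0 0 0;0 0 0 0 0 0 0' >/dev/null; python3 m.py;for i in 1 2 ; do python3 -m crank '0 0 0 0 0 0 0'>/dev/null; python3 m.py; done
python3 -m crank '0 0 0 .3 0 0 0;0 0 0 0 0 0 0' >/dev/null; python3 m.py;for i in 1 2 ; do python3 -m crank '0 0 0 0 0 0 0'>/dev/null; python3 m.py; done
python3 -m crank '0 0 0 .2 0 0 0;0 0 0 0 0 0 0' >/dev/null; python3 m.py;for i in 1 2 ; do python3 -m crank '0 0 0 0 0 0 0'>/dev/null; python3 m.py; done
```

```text
t 14.82 yaw 4.42 z 134.60 Fz 5.2 Mz -0.004 q7 0.352 tq7 -0.305
t 14.90 yaw 4.49 z 134.59 Fz 5.5 Mz 0.026 q7 0.353 tq7 -0.061
t 14.98 yaw 4.50 z 134.56 Fz 5.2 Mz -0.020 q7 0.353 tq7 -0.026
t 15.15 yaw 2.63 z 134.51 Fz 5.1 Mz 0.033 q7 0.322 tq7 -0.286
t 15.23 yaw 2.70 z 134.51 Fz 5.1 Mz 0.033 q7 0.323 tq7 -0.058
t 15.32 yaw 2.71 z 134.49 Fz 5.2 Mz -0.032 q7 0.323 tq7 -0.026
t 15.48 yaw 1.46 z 134.47 Fz 5.5 Mz 0.035 q7 0.302 tq7 -0.192
t 15.57 yaw 1.51 z 134.47 Fz 3.7 Mz 0.042 q7 0.303 tq7 -0.047
t 15.65 yaw 1.51 z 134.47 Fz 5.7 Mz 0.033 q7 0.303 tq7 -0.027
```

```bash
python3 -m crank '0 0 0 .2 0 0 0;0 0 0 0 0 0 0' >/dev/null; python3 m.py;for i in 1 2 ; do python3 -m crank '0 0 0 0 0 0 0'>/dev/null; python3 m.py; done
python3 -m crank '0 0 0 .2 0 0 0;0 0 0 0 0 0 0' >/dev/null; python3 m.py;for i in 1 2 ; do python3 -m crank '0 0 0 0 0 0 0'>/dev/null; python3 m.py; done
```

```text
t 15.82 yaw 0.25 z 134.44 Fz 4.6 Mz 0.021 q7 0.282 tq7 -0.195
t 15.90 yaw 0.30 z 134.42 Fz 4.6 Mz -0.022 q7 0.283 tq7 -0.048
t 15.98 yaw 0.30 z 134.41 Fz 4.7 Mz 0.016 q7 0.283 tq7 -0.027
t 16.15 yaw -0.95 z 134.39 Fz 4.9 Mz 0.021 q7 0.262 tq7 -0.192
t 16.23 yaw -0.90 z 134.38 Fz 4.3 Mz -0.008 q7 0.262 tq7 -0.047
t 16.32 yaw -0.90 z 134.39 Fz 5.0 Mz 0.037 q7 0.262 tq7 -0.027
```

```bash
python3 -m crank '0 0 0 .2 0 0 0;0 0 0 0 0 0 0;0 0 0 0 0 0 0' >/dev/null; for i in 1 2 ; do python3 m.py; python3 -m crank '0 0 0 0 0 0 0'>/dev/null;  done
python3 -m crank '0 0 0 .2 0 0 0;0 0 0 0 0 0 0;0 0 0 0 0 0 0' >/dev/null; for i in 1 2 ; do python3 m.py; python3 -m crank '0 0 0 0 0 0 0'>/dev/null;  done
python3 -m crank '0 0 0 .2 0 0 0;0 0 0 0 0 0 0;0 0 0 0 0 0 0' >/dev/null; for i in 1 2 ; do python3 m.py; python3 -m crank '0 0 0 0 0 0 0'>/dev/null;  done
```

```text
t 16.57 yaw -2.10 z 134.32 Fz 5.0 Mz -0.022 q7 0.242 tq7 -0.049
t 16.65 yaw -2.10 z 134.37 Fz 5.3 Mz 0.026 q7 0.242 tq7 -0.027
t 16.98 yaw -3.30 z 134.29 Fz 4.7 Mz 0.059 q7 0.222 tq7 -0.047
t 17.07 yaw -3.28 z 134.28 Fz 5.6 Mz 0.021 q7 0.222 tq7 -0.027
t 17.40 yaw -4.49 z 134.27 Fz 5.0 Mz 0.010 q7 0.202 tq7 -0.049
t 17.48 yaw -4.48 z 134.26 Fz 5.4 Mz 0.017 q7 0.202 tq7 -0.027
```

```bash
python3 -m crank '0 0 0 .2 0 0 0;0 0 0 0 0 0 0;0 0 0 0 0 0 0' >/dev/null; for i in 1 2 ; do python3 m.py; python3 -m crank '0 0 0 0 0 0 0'>/dev/null;  done
for k in 1 ; do python3 -m crank '0 0 0 .1 0 0 0;0 0 0 0 0 0 0;0 0 0 0 0 0 0' >/dev/null; for i in 1 2 ; do python3 m.py; python3 -m crank '0 0 0 0 0 0 0'>/dev/null;  done; done
for k in 1 ; do python3 -m crank '0 0 0 .1 0 0 0;0 0 0 0 0 0 0;0 0 0 0 0 0 0' >/dev/null; for i in 1 2 ; do python3 m.py; python3 -m crank '0 0 0 0 0 0 0'>/dev/null;  done; done
```

```text
t 17.82 yaw -5.68 z 134.24 Fz 5.7 Mz 0.046 q7 0.182 tq7 -0.049
t 17.90 yaw -5.68 z 134.21 Fz 4.7 Mz -0.016 q7 0.182 tq7 -0.027
t 18.23 yaw -6.28 z 134.17 Fz 5.0 Mz 0.040 q7 0.172 tq7 -0.037
t 18.32 yaw -6.28 z 134.19 Fz 4.5 Mz 0.034 q7 0.172 tq7 -0.027
t 18.65 yaw -6.90 z 134.18 Fz 5.4 Mz -0.001 q7 0.162 tq7 -0.037
t 18.73 yaw -6.89 z 134.18 Fz 5.4 Mz -0.020 q7 0.162 tq7 -0.028
```

```bash
python3 -m crank '0 0 0 .1 0 0 0;0 0 0 0 0 0 0;0 0 0 0 0 0 0;0 0 0 0 0 0 0' >/dev/null; python3 m.py
python3 -m crank '0 0 0 .1 0 0 0;0 0 0 0 0 0 0;0 0 0 0 0 0 0;0 0 0 0 0 0 0' >/dev/null; python3 m.py
python3 -m crank '0 0 0 .1 0 0 0;0 0 0 0 0 0 0;0 0 0 0 0 0 0;0 0 0 0 0 0 0' >/dev/null; python3 m.py
```

```text
t 19.15 yaw -7.50 z 134.15 Fz 5.7 Mz 0.061 q7 0.152 tq7 -0.028
t 19.48 yaw -8.11 z 134.13 Fz 5.3 Mz 0.019 q7 0.141 tq7 -0.028
t 19.82 yaw -8.71 z 134.11 Fz 5.1 Mz 0.019 q7 0.131 tq7 -0.033
```

```bash
python3 -m crank '0 0 0 .1 0 0 0;0 0 0 0 0 0 0;0 0 0 0 0 0 0;0 0 0 0 0 0 0' >/dev/null; python3 m.py
python3 -m crank '0 0 0 .1 0 0 0;0 0 0 0 0 0 0;0 0 0 0 0 0 0;0 0 0 0 0 0 0' >/dev/null; python3 m.py
```

```text
t 20.15 yaw -9.32 z 134.11 Fz 4.8 Mz 0.003 q7 0.121 tq7 -0.037
t 20.48 yaw -9.93 z 134.13 Fz 5.1 Mz 0.015 q7 0.111 tq7 -0.043
```

```bash
python3 -m crank '0 0 0 .1 0 0 0;0 0 0 0 0 0 0;0 0 0 0 0 0 0' >/dev/null; for i in 1 2 3 4 ; do python3 m.py; python3 -m crank '0 0 0 0 0 0 0'>/dev/null;  done
python3 -m crank '0 0 0 .1 0 0 0;0 0 0 0 0 0 0;0 0 0 0 0 0 0' >/dev/null; for i in 1 2 3 4 ; do python3 m.py; python3 -m crank '0 0 0 0 0 0 0'>/dev/null;  done
```

```text
t 20.73 yaw -10.52 z 134.14 Fz 5.0 Mz 0.085 q7 0.101 tq7 -0.062
t 20.82 yaw -10.52 z 134.12 Fz 4.6 Mz 0.043 q7 0.101 tq7 -0.052
t 20.90 yaw -10.52 z 134.13 Fz 4.8 Mz 0.052 q7 0.101 tq7 -0.051
t 20.98 yaw -10.52 z 134.11 Fz 3.9 Mz 0.092 q7 0.101 tq7 -0.051
t 21.32 yaw -11.12 z 134.15 Fz 5.0 Mz 0.044 q7 0.091 tq7 -0.068
t 21.40 yaw -11.12 z 134.12 Fz 4.8 Mz 0.086 q7 0.091 tq7 -0.058
t 21.48 yaw -11.12 z 134.13 Fz 5.3 Mz 0.052 q7 0.091 tq7 -0.057
t 21.57 yaw -11.12 z 134.11 Fz 5.6 Mz 0.047 q7 0.091 tq7 -0.057
```

```bash
python3 -m crank '0 0 0 .1 0 0 0;0 0 0 .1 0 0 0;0 0 0 0 0 0 0;0 0 0 0 0 0 0' >/dev/null; for i in 1 2 3 ; do python3 m.py; python3 -m crank '0 0 0 0 0 0 0'>/dev/null;  done
python3 -m crank '0 0 0 .1 0 0 0;0 0 0 0 0 0 0;0 0 0 0 0 0 0' >/dev/null; for i in 1 2 3  ; do python3 m.py; python3 -m crank '0 0 0 0 0 0 0'>/dev/null;  done
```

```text
t 21.98 yaw -12.32 z 134.08 Fz 4.4 Mz 0.070 q7 0.071 tq7 -0.082
t 22.07 yaw -12.32 z 134.14 Fz 5.4 Mz 0.083 q7 0.071 tq7 -0.071
t 22.15 yaw -12.31 z 134.12 Fz 5.5 Mz -0.002 q7 0.071 tq7 -0.071
t 22.48 yaw -12.92 z 134.13 Fz 6.1 Mz 0.047 q7 0.061 tq7 -0.089
t 22.57 yaw -12.92 z 134.11 Fz 5.7 Mz 0.029 q7 0.061 tq7 -0.079
t 22.65 yaw -12.91 z 134.11 Fz 5.5 Mz 0.100 q7 0.061 tq7 -0.079
```

```bash
python3 -m crank '0 0 0 .1 0 0 0;0 0 0 0 0 0 0;0 0 0 0 0 0 0;0 0 0 0 0 0 0' >/dev/null; for i in 1 2 ; do python3 m.py; python3 -m crank '0 0 0 0 0 0 0'>/dev/null;  done
python3 -m crank '0 0 0 .1 0 0 0;0 0 0 0 0 0 0;0 0 0 0 0 0 0;0 0 0 0 0 0 0' >/dev/null; for i in 1 2 ; do python3 m.py; python3 -m crank '0 0 0 0 0 0 0'>/dev/null;  done
python3 -m crank '0 0 0 .1 0 0 0;0 0 0 0 0 0 0;0 0 0 0 0 0 0;0 0 0 0 0 0 0' >/dev/null; for i in 1 2 3 4 5 ; do python3 m.py; python3 -m crank '0 0 0 0 0 0 0'>/dev/null;  done
```

```text
t 23.07 yaw -13.52 z 134.09 Fz 5.0 Mz 0.083 q7 0.051 tq7 -0.086
t 23.15 yaw -13.52 z 134.13 Fz 5.3 Mz 0.059 q7 0.051 tq7 -0.085
t 23.57 yaw -14.11 z 134.11 Fz 4.9 Mz 0.096 q7 0.041 tq7 -0.094
t 23.65 yaw -14.11 z 134.11 Fz 5.4 Mz 0.171 q7 0.041 tq7 -0.094
t 24.07 yaw -14.71 z 134.11 Fz 4.9 Mz 0.094 q7 0.031 tq7 -0.103
t 24.15 yaw -14.71 z 134.12 Fz 5.3 Mz 0.078 q7 0.031 tq7 -0.102
t 24.23 yaw -14.71 z 134.12 Fz 5.7 Mz 0.056 q7 0.031 tq7 -0.102
t 24.32 yaw -14.71 z 134.10 Fz 5.9 Mz 0.087 q7 0.031 tq7 -0.102
t 24.40 yaw -14.71 z 134.13 Fz 5.7 Mz 0.143 q7 0.031 tq7 -0.102
```

```bash
python3 -m crank '0 0 0 -.5 0 0 0;0 0 0 -.5 0 0 0;0 0 0 -.5 0 0 0;0 0 0 -.5 0 0 0;-.001 0 0 -.2 0 0 0;0 0 0 0 0 0 0;0 0 0 0 0 0 0'; python3 m.py
python3 -m crank '-.004 0 0 0 0 0 0;-.004 0 0 0 0 0 0;-.008 0 0 0 0 0 0;-.016 0 0 0 0 0 0;-.04 0 0 0 0 0 0;-.04 0 0 0 0 0 0;0 0 0 0 0 0 0;0 0 0 0 0 0 0'
python3 d.py 588.9 106.1 237 2.07
python3 - <<'E'
from h import *
s=imaging.camera('scene')
crop(s,350,140,85,65,9,'pics/g12.png')
E
```

```text
time: 25.07
tool_pos: [554.1, -244.5, 134.3]
eef_rot: [0.493, 0.507, 0.493, -0.507]
ft_force: [-0.9, -3.4, 1.6]
width: 23.7
t 25.07 yaw -1.59 z 134.27 Fz 1.6 Mz -0.002 q7 0.251 tq7 0.030
time: 25.73
tool_pos: [554.8, -244.0, 164.0]
eef_rot: [0.494, 0.507, 0.493, -0.506]
ft_force: [0.2, 0.0, -1.2]
width: 23.6
t 25.73 pos [ 554.782 -244.036  163.998] yaw -1.50 tilt x-axis [ 0.002 -0.001 -1.   ] F [ 0.198  0.005 -1.153] M [-0.034 -0.065 -0.048] w 23.6 q [ 0.679  0.298 -0.368  1.656  0.113  1.206  0.259]
 units shift [-0.293  0.1   -1.403] turn [-0.596  0.006 -0.023]
```

View pics/g12.png

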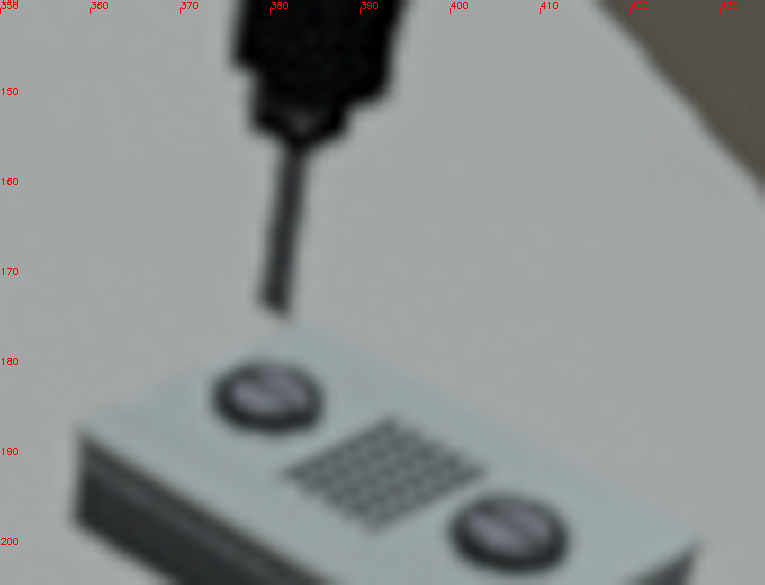

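The loose screw at scene (379,184) is now flush, and its slot is parallel to the tight one's at (406,199). I'll carry the driver back to the stand.

```bash
python3 -m crank '-.1 0 0 0 0 0 0;-.1 0 -.06 0 0 0 0;-.09 0 -.14 -.1 0 0 0;0 .02 -.16 -.1 0 0 0;0 .02 -.16 -.1 0 0 0;0 .02 -.16 -.1 0 0 0;0 .02 -.16 -.1 0 0 0;0 .02 -.16 -.1 0 0 0;0 0 -.16 0 0 0 0;0 0 -.14 0 0 0 0;0 0 -.1 0 0 0 0;0 0 0 0 0 0 0'
python3 -m crank '0 0 0 0 0 0 0;0 0 0 0 0 0 0;0 0 0 0 0 0 0;0 0 0 0 0 0 0;0 0 0 0 0 0 0'
python3 d.py 588.9 106.1 170 2.07
```

```text
time: 26.78
tool_pos: [573.7, 114.3, 234.9]
eef_rot: [0.51, 0.489, 0.513, -0.487]
ft_force: [-0.3, 1.0, -0.3]
width: 24.0
time: 27.2
tool_pos: [575.8, 104.0, 234.8]
eef_rot: [0.508, 0.491, 0.508, -0.492]
ft_force: [-0.2, 0.4, -0.3]
width: 24.3
t 27.20 pos [575.81  104.043 234.8  ] yaw 1.93 tilt x-axis [-0. -0. -1.] F [-0.193  0.361 -0.348] M [-0.003 -0.064 -0.009] w 24.3 q [ 0.286  0.235 -0.594  1.611  0.135  1.338 -0.293]
 units shift [ 0.259  0.053 -0.007] turn [-0.023  0.004  0.002]
```

```bash
python3 -m crank '0 .053 -.007 -.02 0 0 0;.06 0 0 0 0 0 0;.12 0 0 0 0 0 0;.06 0 0 0 0 0 0;.019 0 0 0 0 0 0;0 0 0 0 0 0 0;0 0 0 0 0 0 0;0 0 0 0 0 0 0;0 0 0 0 0 0 0;0 0 0 0 0 0 0'
python3 d.py 588.9 106.1 160 2.07
python3 - <<'E'
from h import *
s=imaging.camera('scene')
crop(s,220,150,75,75,8,'pics/g13.png')
E
```

```text
time: 28.03
tool_pos: [589.4, 107.9, 171.4]
eef_rot: [0.51, 0.491, 0.509, -0.49]
ft_force: [0.1, 0.6, 0.0]
width: 24.0
t 28.03 pos [589.436 107.923 171.394] yaw 2.18 tilt x-axis [ 0.002  0.    -1.   ] F [0.093 0.594 0.026] M [-0.007 -0.087  0.003] w 24.0 q [ 0.264  0.309 -0.586  1.658  0.18   1.227 -0.323]
 units shift [ 0.046 -0.003  0.007] turn [ 0.018  0.    -0.019]
```

View pics/g13.png

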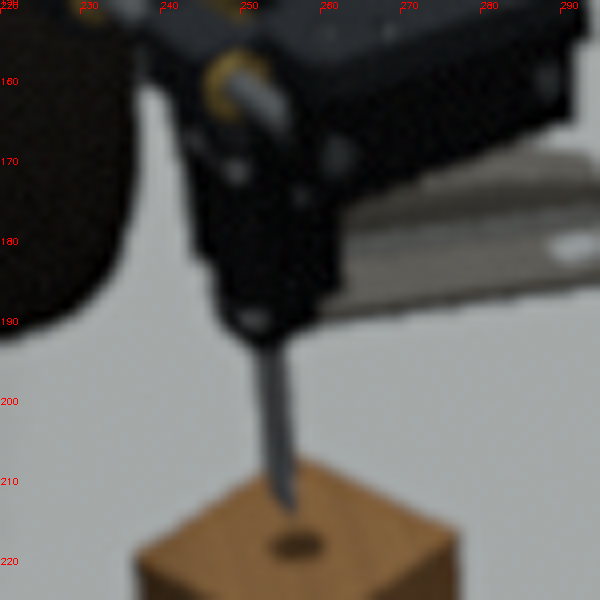

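The tip at (256,213) hangs just above the hole at (257,218). I'll insert in short steps and watch the forces.

```bash
python3 -m crank '0 -.002 .007 .02 0 0 0;.02 0 0 0 0 0 0;.02 0 0 0 0 0 0;0 0 0 0 0 0 0;0 0 0 0 0 0 0;0 0 0 0 0 0 0'; python3 d.py 588.9 106.1 150 2.07
python3 -m crank '.02 0 0 0 0 0 0;.02 0 0 0 0 0 0;0 0 0 0 0 0 0;0 0 0 0 0 0 0;0 0 0 0 0 0 0'; python3 d.py 588.9 106.1 104 2.07
```

```text
time: 28.58
tool_pos: [588.2, 106.1, 160.0]
eef_rot: [0.509, 0.491, 0.509, -0.491]
ft_force: [1.1, -0.1, -0.4]
width: 23.5
t 28.58 pos [588.243 106.089 159.955] yaw 2.07 tilt x-axis [-0.  0. -1.] F [ 1.084 -0.065 -0.436] M [ 0.076 -0.038  0.001] w 23.5 q [ 0.265  0.317 -0.583  1.673  0.185  1.207 -0.325]
 units shift [0.04  0.003 0.   ] turn [ 0.    -0.     0.004]
time: 29.0
tool_pos: [588.3, 105.9, 150.1]
eef_rot: [0.509, 0.491, 0.509, -0.491]
ft_force: [-0.1, -0.4, -1.0]
width: 23.8
t 29.00 pos [588.317 105.918 150.07 ] yaw 2.06 tilt x-axis [-0. -0. -1.] F [-0.095 -0.426 -0.961] M [-0.075 -0.209 -0.021] w 23.8 q [ 0.263  0.326 -0.581  1.684  0.191  1.19  -0.33 ]
 units shift [ 0.184  0.002 -0.001] turn [-0.001  0.001  0.002]
```

```bash
python3 -m crank '.04 .002 0 0 0 0 0;.05 0 0 0 0 0 0;.05 0 0 0 0 0 0;.036 0 0 0 0 0 0;0 0 0 0 0 0 0;0 0 0 0 0 0 0;0 0 0 0 0 0 0;0 0 0 0 0 0 0'; python3 d.py 588.9 106.1 101.8 2.07
```

```text
time: 29.67
tool_pos: [588.7, 106.3, 106.5]
eef_rot: [0.509, 0.491, 0.509, -0.491]
ft_force: [-0.0, 0.8, -1.1]
width: 24.0
t 29.67 pos [588.683 106.314 106.506] yaw 2.07 tilt x-axis [-0.  0. -1.] F [-0.049  0.845 -1.07 ] M [ 0.076 -0.079 -0.017] w 24.0 q [ 0.251  0.37  -0.571  1.725  0.219  1.112 -0.351]
 units shift [0.019 0.001 0.001] turn [ 0.001 -0.001  0.004]
```

```bash
python3 -m crank '.012 0 0 0 0 0 0;0 0 0 0 0 0 0;0 0 0 0 0 0 0;0 0 0 0 0 0 0'; python3 d.py
python3 -m crank '.004 0 0 0 0 0 0;0 0 0 0 0 0 0;0 0 0 0 0 0 0;0 0 0 0 0 0 0'; python3 d.py
python3 -m crank '.003 0 0 0 0 0 0;0 0 0 0 0 0 0;0 0 0 0 0 0 0;0 0 0 0 0 0 0'; python3 d.py
```

```text
time: 30.0
tool_pos: [588.8, 106.1, 103.3]
eef_rot: [0.509, 0.491, 0.509, -0.491]
ft_force: [-0.6, -0.2, -1.8]
width: 23.9
t 30.00 pos [588.767 106.073 103.259] yaw 2.07 tilt x-axis [-0. -0. -1.] F [-0.564 -0.171 -1.842] M [ 0.033 -0.106 -0.052] w 23.9 q [ 0.25   0.373 -0.57   1.728  0.222  1.106 -0.352]
time: 30.33
tool_pos: [588.8, 106.0, 102.2]
eef_rot: [0.509, 0.491, 0.509, -0.491]
ft_force: [0.2, 0.4, -0.2]
width: 23.6
t 30.33 pos [588.829 106.024 102.164] yaw 2.07 tilt x-axis [-0. -0. -1.] F [ 0.158  0.351 -0.238] M [-0.021 -0.092 -0.003] w 23.6 q [ 0.25   0.374 -0.569  1.728  0.222  1.104 -0.353]
time: 30.67
tool_pos: [588.9, 106.1, 101.5]
eef_rot: [0.509, 0.491, 0.509, -0.491]
ft_force: [-0.2, -0.6, -0.5]
width: 23.9
t 30.67 pos [588.947 106.083 101.501] yaw 2.07 tilt x-axis [ 0. -0. -1.] F [-0.162 -0.603 -0.465] M [ 0.031 -0.118 -0.016] w 23.9 q [ 0.249  0.375 -0.569  1.729  0.223  1.102 -0.353]
```

```bash
python3 -m crank '.001 0 0 0 0 0 0;0 0 0 0 0 0 15;0 0 0 0 0 0 30;0 0 0 0 0 0 60;0 0 0 0 0 0 100;0 0 0 0 0 0 100;0 0 0 0 0 0 100;0 0 0 0 0 0 100;0 0 0 0 0 0 100;0 0 0 0 0 0 100;0 0 0 0 0 0 100;0 0 0 0 0 0 100'
python3 -m crank '0 0 0 0 0 0 100;0 0 0 0 0 0 100;0 0 0 0 0 0 100'
python3 - <<'E'
from h import *
s=imaging.camera('scene')
crop(s,215,140,90,120,5,'pics/g14.png')
E
```

```text
time: 31.67
tool_pos: [588.8, 106.0, 101.2]
eef_rot: [0.509, 0.491, 0.509, -0.491]
ft_force: [0.5, -0.0, 0.1]
width: 77.9
time: 31.92
tool_pos: [588.9, 106.1, 101.2]
eef_rot: [0.509, 0.491, 0.509, -0.491]
ft_force: [0.2, -0.4, -0.1]
width: 86.3
```

View pics/g14.png

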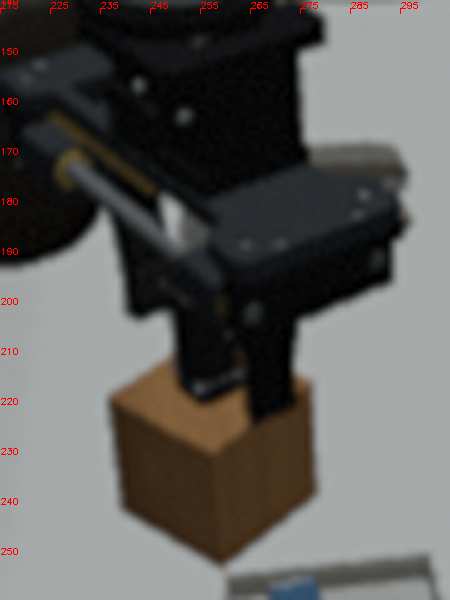

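The jaws are clear of the handle. I'll rise, move aside and check.

```bash
python3 -m crank '-.06 0 0 0 0 0 100;-.12 0 0 0 0 0 100;-.14 0 0 0 0 0 100;-.14 0 0 0 0 0 100;-.1 0 0 0 0 0 100;0 0 .1 0 0 0 100;0 0 .16 0 0 0 100;0 0 .16 0 0 0 100;0 0 .1 0 0 0 100;0 0 0 0 0 0 100;0 0 0 0 0 0 100;0 0 0 0 0 0 100'
python3 -m crank '0 -.1 0 0 0 0 100;0 -.16 0 0 0 0 100;0 -.16 0 0 0 0 100;0 -.1 0 0 0 0 100;0 0 0 0 0 0 100;0 0 0 0 0 0 100;0 0 0 0 0 0 100'
python3 - <<'E'
from h import *
s=imaging.camera('scene');t=imaging.camera('top')
cv2.imwrite('pics/s_e.png',s);cv2.imwrite('pics/t_e.png',t)
crop(s,190,180,100,75,8,'pics/e1.png')
crop(t,380,200,64,84,7,'pics/e2.png')
E
```

```text
time: 32.97
tool_pos: [593.5, -22.9, 241.2]
eef_rot: [0.509, 0.491, 0.509, -0.491]
ft_force: [0.4, -0.1, 0.4]
width: 87.0
time: 33.55
tool_pos: [464.5, -27.3, 241.7]
eef_rot: [0.51, 0.491, 0.509, -0.49]
ft_force: [0.6, 0.8, -0.4]
width: 86.9
```

View pics/t_e.png

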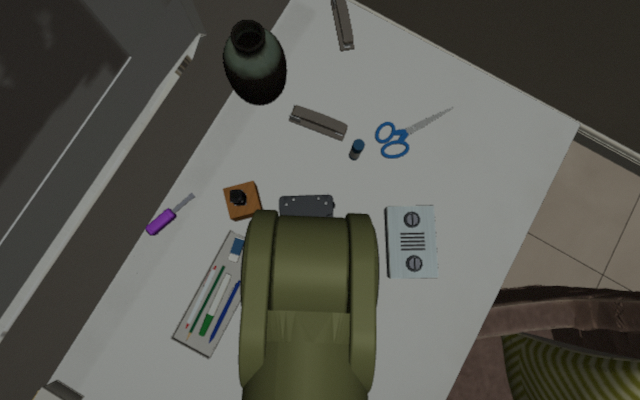

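View pics/e1.png

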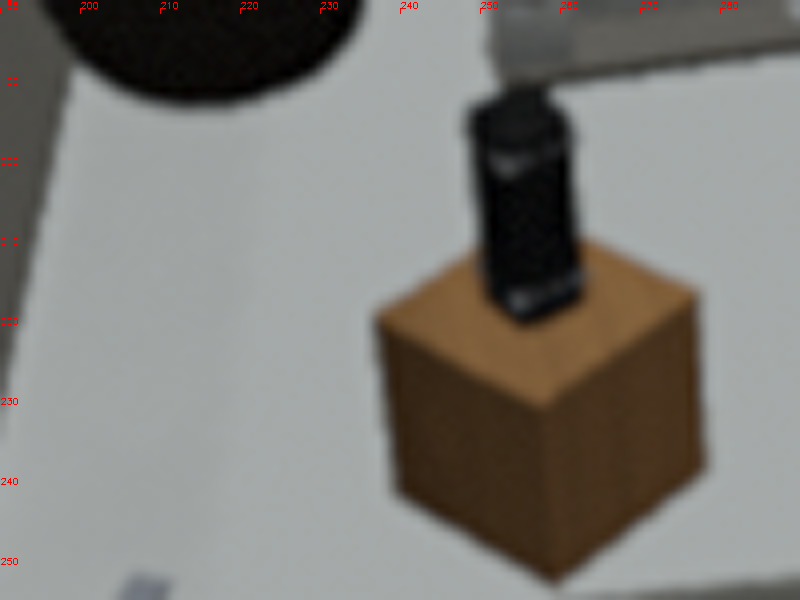

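View pics/e2.png

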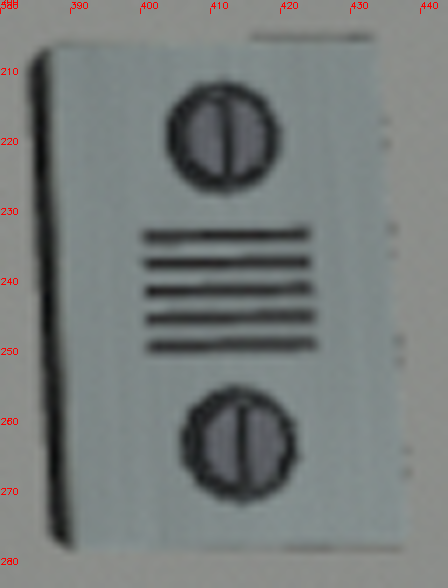

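```bash
python3 -c "
from rig import manip
print(manip.sign_off())"
```

```text
the job is handed in; nothing more can be done
None
```

The loose screw is down at its stop, and the driver is back upright in its stand and released. I handed the job in at about 33.6 s; it reported no verdict.

- **Seating:** I took the black-handled driver from the stand. The blade went onto the slot floor with about 6–8 N.
- **Turning and snugging:** The blade stopped sinking at a tool yaw of about −8.7°, so the screw was on its stop. I then turned in 0.6–1.2° steps to about 0.10 N m. The last-joint torque settled at 0.102 N m. The noisy wrist moment averaged about 0.10 N m, but single readings ranged from 0.06 to 0.17, so the wrist moment alone does not rule out a brief pass over 0.14.
- **Last pictures:** The screw is flush and its slot is parallel to the tight screw's. The driver stands upright with its handle on the stand, as it started. The tight screw and the glue stick look unmoved. In the final top view the arm hid the USB stick and the binder clips, so I did not check those at the end.
- **Purple look-alike:** It started upright on its blade and was lying on the desk by about 6 s. I did not see it fall. My gripper should not have reached it, and it lay still in later pictures.

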